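# Chock a row of turned blanks

## Robot

A 7-joint arm with a two-finger parallel gripper is mounted at the origin on the work surface. World frame = base frame: x ahead of the robot, y to its left, z up, the work surface at z = 0. Lengths are in m, angles in rad, forces in N, time in s.
With the tool pointing down it reaches from about 0.4 to 0.9 m from the base axis. Payload 5.5 kg.
Tool frame: the origin (TCP) lies at the centre of the arm's flange, where the gripper is bolted on; the fingertips stand 178 mm ahead of it and the grasp point (between the pads) lies 159 mm ahead of it (robot.nose_length is the distance from the TCP to the fingertips, in m); z points along the fingers, y is the direction in which the jaws open and shut (so a half turn about z gives the same grasp; the last joint's range is limited). The gripper opens to 92 mm and grips with 3 to 60 N. Pads are 19 mm wide; open, the fingers measure 130 mm over their backs; the gripper's body (75 mm by 190 mm) begins 47 mm behind the grasp point.
Start: joints at [-1.044, 0.501, -0.427, 1.55, 0.221, 1.138, -0.21], TCP at [0.169, 0.628, 0.405] pointing down, gripper open.
Joint ranges: [-2.88, 2.88], [-0.31, 2.03], [-1.54, 1.56], [0.2, 2.42], [-1.41, 4.55], [0.19, 2.02], [-2.57, 2.57]. Speed limits (rad/s): [2.57, 2.57, 3.14, 3.14, 3.14, 3.14, 3.14].

## Interface

Orientations are given as a 3x3 rotation matrix whose columns are the frame's x, y, z axes.
In Python, from workcell import status, camera, calibration, robot gives the robot as it stands.
- The arm moves only by the tool jog_arm, never from a script. Its argument "commands" is text: rows parted by semicolons, each of 7 numbers parted by spaces: the opening, from 0 (shut) to 1 (fully open), then the shift along the tool's x, y, z in m, then the turn, a rotation vector about the tool's x, y, z in degrees. In form: fingers dx dy dz wx wy wz; .... A call has 1 to 5 rows; each row is the pose to reach, as a shift and turn from the pose commanded when the call began, along the tool's axes at that moment; what a row does not reach only later rows make up. A row lasts 1/10 s, in which the tool goes at most 50 mm and 8.59 degrees, less where a joint would pass 70% of its speed; a pose out of reach is approached as far as the arm can. A call with a gripper value outside its range is refused whole. The fingers move at their own pace and stop on an object; "grip_force" is the grip in N (left out, the last holds). Time passes only in rows, so rows that repeat a pose let the fingers close. It gives the time, the measured TCP pose, the force and the opening at its end, in the units of the state.
- status.observe(): the state, without advancing time (a new reading comes with each control period).
- camera(name): name is "side" or "top"; returns (picture, depth): 384x512x3 uint8, red, green, blue; 384x512 float32, m along the optical axis (not along the pixel's ray), 0 where there is no reading.
- calibration(name): a dict with "mtx" (3x3 intrinsics, pixels), "k1" (the pictures are not rectified: a ray, as slopes to the right and down, at radius r is drawn at 1 + k1 r^2 times it, then the intrinsics apply), "origin" and "attitude" of the camera in the world. Camera axes: x right, y down, z forward; pixel columns grow to the right and rows downward; lengths in m; the calibration is good to about 2 mm. A picture is of the moment at which its call begins. calibration takes no time and is no camera call.
- robot.sign_off(): hands the job in, once; it reports no verdict.
The state is a dict: "clock": time; "qpos": joint angles; "joint_velocities": joint speeds; "effort": joint torques, N m; "tcp_pos": TCP position; "eef_rot": TCP orientation; "wrist_force": force on the tool from outside, world axes, zero at the start; "torque": the same for the moment, N m; "finger_gap": finger opening in m.
Only numpy, scipy, OpenCV 4.12 (cv2) and the standard library are available. Lean on these libraries where they do the work, as an engineer would, in place of code of your own. Each camera call takes 0.05 s, during which the arm holds its last target.

## Task

Make the row of three turned wooden blanks safe from rolling: close them up against the end stop of the lane, all touching, and chock the row with the wooden wedge, its sole flat on the bench and its thin edge snug under the last blank, at about its middle and square to it. The wedge now stands on its butt end: turn it onto its sole gently, without letting it topple or drop, then push it home until you feel the row tighten, without forcing it. Leave the dovetailed box, mallet and chisel where they are.

Things in the scene. Friction and masses are not known exactly. Their poses are not given: they have to be found in the camera images.
- lane: Fixed U of three battens on the bench. Origin: bench level, middle of the end stop's inner face. Its y runs along the lane from the open end to the stop (the row lies at negative y; stop at y 0 to 22 mm, 154 mm long, 34 mm high); x is across. Side rails 16 mm high, 18 mm wide, from the stop to y = -200 mm, inner faces at x = +-59 mm. The lane's floor is the bench top.
- blank_1_center (a point): Centre of a turned plain wooden cylinder, 50 mm in diameter, 110 mm long, 120 to 195 g, lying on its side across the lane (its axis is its own x axis, along the lane's x); it rolls freely when pushed. Number 1 of 3 counted from the stop. All three are alike, with gaps between them and before the stop at the start.
- blank_2_center (a point): Centre of a turned plain wooden cylinder, 50 mm in diameter, 110 mm long, 120 to 195 g, lying on its side across the lane (its axis is its own x axis, along the lane's x); it rolls freely when pushed. Number 2 of 3 counted from the stop. All three are alike, with gaps between them and before the stop at the start.
- blank_3_center (a point): Centre of a turned plain wooden cylinder, 50 mm in diameter, 110 mm long, 120 to 195 g, lying on its side across the lane (its axis is its own x axis, along the lane's x); it rolls freely when pushed. Number 3 of 3 counted from the stop (the last one, next to the open end). All three are alike, with gaps between them and before the stop at the start.
- chock_grip (a point): Point in the loose wooden wedge (90 mm long, 48 mm wide, 60 mm high at the butt, straight slope to a 2 mm thin edge; 80 to 150 g), 28 mm from the butt, 30 mm from the flat sole, mid-width. z runs from butt to thin edge (up at the start: it stands on its butt), y across the width, x from the sole to the slope side (up once it lies on its sole). Its two flat sides at y = +-24 mm are parallel.
- chock_edge (a point): Middle of the wedge's thin edge, at its lower corner, in the plane of the sole. Same axes as chock_grip, from which it lies 62 mm along z and -30 mm along x. When the wedge lies on its sole with its slope touching a blank, this edge is about 10 mm short of the point under the blank's axis.
- dovetail_box: Bystander: open dovetailed wooden box, 180 x 110 x 70 mm high, origin at the centre of its underside, long side along its x.
- mallet: Bystander: joiner's wooden mallet lying down, about 300 mm long along its x, 62 mm wide, 58 mm high, origin on the bench under its middle, head at +x.
- chisel: Bystander: chisel lying along its x, 260 mm long, 30 mm high, origin on the bench under its middle.
Things that resemble listed ones, but are neither listed nor needed, are in the scene too. Leave any blue or purple look-alike of the part that bears blank_3_center alone.

How it is judged:
At the end, for the whole second after the job is handed in: Blanks on the bench in the lane, the last axis under 129 mm from the stop (125 = all touching), each within 12 mm of mid-lane. Wedge on its sole, square within 0.2 rad, thin edge towards the stop and under 141.5 mm from it (135.5 = snug), within 30 mm of mid-lane. All at rest (y of blank_3_center in the frame of lane above -0.129 m and x of blank_1_center in the frame of lane between -0.012 and 0.012 m and x of blank_2_center in the frame of lane between -0.012 and 0.012 m and x of blank_3_center in the frame of lane between -0.012 and 0.012 m and height (world z) of blank_1_center between 0.022 and 0.028 m and height (world z) of blank_2_center between 0.022 and 0.028 m and height (world z) of blank_3_center between 0.022 and 0.028 m and y of chock_edge in the frame of lane above -0.1415 m and x of chock_edge in the frame of lane between -0.03 and 0.03 m and angle between chock_grip's own x axis and vertical below 0.07 rad and angle between the z axis of chock_grip and the y axis of lane, either way round below 0.2 rad and height (world z) of chock_edge below 0.004 m and linear speed of each of blank_1, blank_2, blank_3, chock below 0.01 m/s).
It fails at once if the wedge toppled or was dropped (it turned faster than 10 rad/s) (angular speed of chock above 10 rad/s).
It fails at once if the wedge was forced against the last blank (more than 25 N) (contact force between chock and blank_3 above 25 N).
It fails at once if a bystander was moved by more than 15 mm (distance of any of dovetail_box, mallet, chisel from where it was at the start of the episode above 0.015 m).
It also fails if it takes over 51 s, if anything falls off the work surface, if the arm or the gripper's body presses on something with over 40 N, if the wrist force passes 120 N, or if a joint passes its speed limit or range.

## Working session

There is one attempt and no reset: what is moved stays moved. The work goes in short steps, Python scripts to look and compute and a tool call to move; the robot and the scene stay as the last step left them, time stands still between calls to the robot, and variables do not carry over. Pictures are saved under pics/ and viewed, and the job is handed in when it is done.

Besides the shell and the picture viewer there is one more tool, called as name(argument=value, ...) on one line, values as JSON. jog_arm: Moves the arm, as the interface text tells. Its arguments: {"type":"object","properties":{"commands":{"type":"string"},"grip_force":{"type":"number"}},"required":["commands"]}

```bash
mkdir -p pics; ls
cat > h.py <<'E'
import numpy as np, cv2
from workcell import status, camera, calibration, robot
def snap(n,tag):
    im,d=camera(n); cv2.imwrite(f'pics/{tag}.png',cv2.cvtColor(im,cv2.COLOR_RGB2BGR)); np.savez(f'pics/{tag}.npz',im=im,d=d); return im,d
def slopes(n,u,v):
    c=calibration(n);K=np.array(c['mtx'],float);k1=c['k1']
    xd=(np.asarray(u,float)-K[0,2])/K[0,0];yd=(np.asarray(v,float)-K[1,2])/K[1,1]
    D=np.array([k1,0,0,0.])
    p=cv2.undistortPoints(np.stack([np.ravel(xd),np.ravel(yd)],1).reshape(-1,1,2),np.eye(3),D).reshape(-1,2)
    return p
def world(n,u,v,d):
    c=calibration(n);p=slopes(n,u,v);d=np.ravel(d)
    P=np.stack([p[:,0]*d,p[:,1]*d,d],1)
    return P@np.array(c['attitude']).T+np.array(c['origin'])
def onplane(n,u,v,z):
    c=calibration(n);p=slopes(n,u,v);r=np.c_[p,np.ones(len(p))]@np.array(c['attitude']).T
    o=np.array(c['origin']);return o+r*((z-o[2])/r[:,2])[:,None]
def cloud(n,d):
    v,u=np.mgrid[:d.shape[0],:d.shape[1]]
    return world(n,u,v,d).reshape(d.shape+(3,))
E
python3 - <<'E'
from h import *
for n in('side','top'):
    snap(n,n+'0'); print(n,calibration(n))
print(status.observe())
E
```

```text
pics
side {'mtx': array([[391.92796995,   0.        , 249.78244728],
       [  0.        , 391.92796995, 184.73864496],
       [  0.        ,   0.        ,   1.        ]]), 'k1': -0.11000910970975732, 'origin': array([ 0.38980403, -0.75697789,  0.6399202 ]), 'attitude': array([[ 0.98129335, -0.1056883 ,  0.1609141 ],
       [-0.19247966, -0.55538335,  0.80901231],
       [ 0.00386587, -0.82485109, -0.56533683]])}
top {'mtx': array([[470.93246286,   0.        , 254.87243951],
       [  0.        , 470.93246286, 193.67092681],
       [  0.        ,   0.        ,   1.        ]]), 'k1': -0.19700463167606416, 'origin': array([0.45119151, 0.07465893, 1.1981313 ]), 'attitude': array([[-0.02891051, -0.9957267 ,  0.08770706],
       [-0.99921863,  0.02642285, -0.02939307],
       [ 0.02695   , -0.0884883 , -0.99571257]])}
{'clock': 0.1, 'qpos': array([-1.04382398,  0.50175981, -0.42682149,  1.55132273,  0.22079222,
        1.13830831, -0.21029358]), 'joint_velocities': array([ 2.41225735e-03, -3.05734244e-03,  2.87012136e-05, -1.76962075e-03,
        1.39884646e-03, -9.32685866e-04,  4.61348284e-04]), 'effort': array([-1.13268718e-02, -5.67871749e+01, -5.83867192e+00, -2.79910237e+01,
       -6.91480190e-02,  2.41457869e-02,  2.24146112e-05]), 'tcp_pos': array([0.16942946, 0.62720472, 0.4037889 ]), 'eef_rot': array([[-9.65428732e-01,  2.60666616e-01, -5.28872232e-04],
       [ 2.60667141e-01,  9.65427301e-01, -1.66373714e-03],
       [ 7.69069622e-05, -1.74407925e-03, -9.99998476e-01]]), 'wrist_force': array([ 0.15303774, -0.31011352,  0.60513443]), 'torque': array([ 0.06141873,  0.02871544, -0.00715703]), 'finger_gap': 0.0917635864730826}
```

View pics/side0.png

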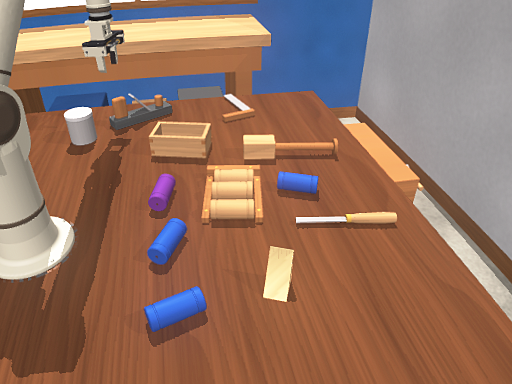

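View pics/top0.png

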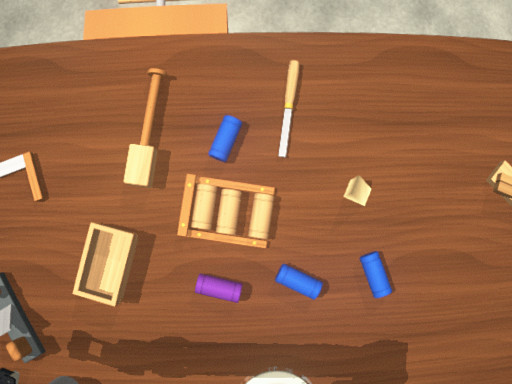

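Run:
```python
from h import *
z=np.load('pics/top0.npz');im,d=z['im'],z['d'];C=cloud('top',d)
hs=cv2.cvtColor(im,cv2.COLOR_RGB2HSV)
for u,v in [(357,191),(203,205),(228,210),(261,215),(187,205),(230,241),(230,183),(268,244),(270,190),(350,300),(503,180)]:
    print(u,v,im[v,u],hs[v,u],C[v,u].round(4))
# regions by height
zz=C[:,:,2]
m=(zz>0.008)&(d>0)
n,l,s,c=cv2.connectedComponentsWithStats(m.astype(np.uint8))
for i in range(1,n):
    if s[i,4]>60: print(i,s[i],c[i].round(1),C[l==i].mean(0).round(3),zz[l==i].max().round(3))
cv2.imwrite('pics/cropA.png',cv2.cvtColor(cv2.resize(im[150:270,160:400],None,fx=3.3,fy=3.3,interpolation=cv2.INTER_CUBIC),cv2.COLOR_RGB2BGR))
cv2.imwrite('pics/cropB.png',cv2.cvtColor(cv2.resize(im[140:220,440:512],None,fx=5,fy=5,interpolation=cv2.INTER_CUBIC),cv2.COLOR_RGB2BGR))
zs=np.load('pics/side0.npz');cv2.imwrite('pics/cropC.png',cv2.cvtColor(cv2.resize(zs['im'][155:315,190:350],None,fx=3.7,fy=3.7,interpolation=cv2.INTER_CUBIC),cv2.COLOR_RGB2BGR))
```

```text
357 191 [220 186 127] [ 19 108 220] [ 0.5504 -0.2081  0.0715]
203 205 [253 234 161] [ 24  93 253] [0.528  0.1684 0.0482]
228 210 [253 234 158] [ 24  96 253] [0.5143 0.1076 0.047 ]
261 215 [253 234 160] [ 24  94 253] [0.4999 0.0271 0.0443]
187 205 [250 186 106] [ 17 147 250] [0.5301 0.2095 0.0324]
230 241 [247 176 101] [ 15 151 247] [0.4381 0.1055 0.0138]
230 183 [249 180 102] [ 16 151 249] [0.584  0.1018 0.0163]
268 244 [118  75  46] [ 12 156 118] [ 0.4276  0.0096 -0.0006]
270 190 [245 173  98] [ 15 153 245] [0.5639 0.0011 0.0128]
350 300 [162  96  65] [ 10 153 162] [ 0.2764 -0.197  -0.0003]
503 180 [247 193 119] [ 17 132 247] [ 0.5713 -0.62    0.0501]
2 [278  61  22  96 827] [288.5 103.5] [ 0.787 -0.054  0.02 ] 0.034
3 [ 124   68   43  120 1932] [144.5 140. ] [0.696 0.313 0.047] 0.064
4 [209 116  33  46 824] [224.7 138.2] [0.694 0.112 0.043] 0.054
5 [  0 151  44  51 785] [ 23.9 171.7] [0.63  0.648 0.016] 0.026
6 [488 160  24  44 634] [502.5 180.1] [ 0.572 -0.626  0.038] 0.061
7 [ 177  174   97   74 4375] [224.7 210.3] [0.515 0.116 0.035] 0.055
8 [345 175  25  30 448] [357.5 189.7] [ 0.555 -0.215  0.049] 0.091
14 [  72  222   67   85 3491] [104.9 263.8] [0.388 0.419 0.036] 0.077
16 [360 251  32  48 889] [375.5 274.3] [ 0.343 -0.254  0.042] 0.055
18 [275 264  48  36 903] [298.9 281.4] [ 0.334 -0.061  0.043] 0.053
19 [   0  272   45   91 2010] [ 16.6 325.6] [0.232 0.658 0.05 ] 0.114
20 [195 273  47  30 885] [218.1 287.9] [0.325 0.137 0.045] 0.057
28 [  0 368  20  16 268] [  8.5 376.2] [0.178 0.549 0.318] 0.338
29 [249 371  57  13 462] [276.2 378.6] [ 0.085 -0.001  0.012] 0.022
30 [ 49 376  29   8 154] [ 63.1 380.3] [0.089 0.543 0.036] 0.077
```

View pics/cropA.png

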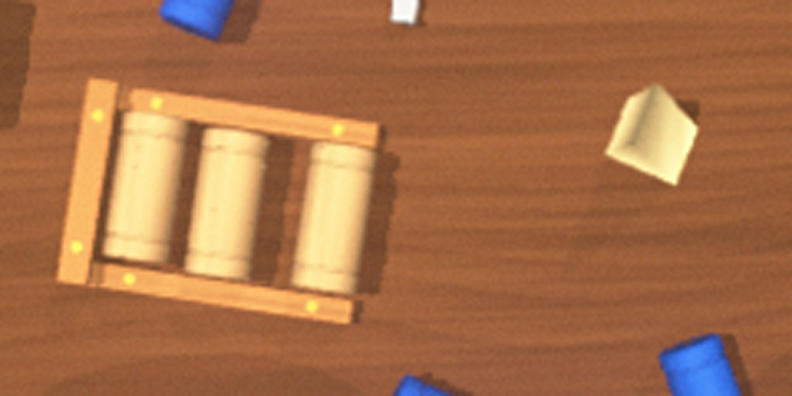

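View pics/cropC.png

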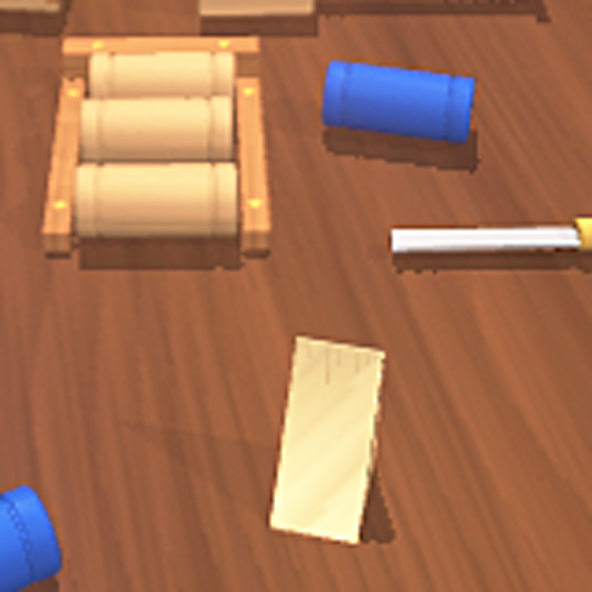

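View pics/cropB.png

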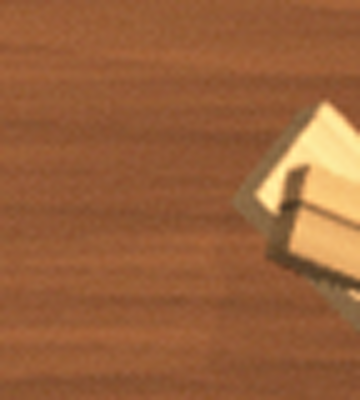

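Run:
```python
from h import *
z=np.load('pics/top0.npz');im,d=z['im'],z['d'];C=cloud('top',d);hs=cv2.cvtColor(im,cv2.COLOR_RGB2HSV)
# orange battens by colour in the lane area
m=np.zeros(d.shape,bool);m[165:260,165:290]=1
o=m&(hs[:,:,0]<20)&(hs[:,:,1]>125)&(hs[:,:,2]>200)&(C[:,:,2]>.006)
stop=o&(C[:,:,2]>.026);rail=o&(C[:,:,2]<.02)
n,l,s,c=cv2.connectedComponentsWithStats(rail.astype(np.uint8))
for nm,mm in [('stop',stop)]+[(f'rail{i}',l==i) for i in range(1,n) if s[i,4]>80]:
    v,u=np.nonzero(mm);zt=.034 if nm=='stop' else .016
    P=onplane('top',u,v,zt)[:,:2]; r=cv2.minAreaRect((P*1000).astype(np.float32)); print(nm,len(u),np.array(r[0]).round(1),np.array(r[1]).round(1),r[2], C[mm][:,2].mean().round(4))
    (vx,vy,_,_)=cv2.fitLine((P*1000).astype(np.float32),cv2.DIST_L1,0,.01,.01).ravel();print('  dir',vx,vy,np.degrees(np.arctan2(vy,vx)))
# wedge
for n in('top','side'):
    z=np.load(f'pics/{n}0.npz');im,d=z['im'],z['d'];C=cloud(n,d)
    w=(C[:,:,2]>0.006)&(abs(C[:,:,0]-.555)<.07)&(abs(C[:,:,1]+.215)<.07)&(d>0)
    P=C[w];print(n,w.sum(),P.min(0),P.max(0))
    v,u=np.nonzero(w);print(u.min(),u.max(),v.min(),v.max())
    np.save(f'pics/w_{n}.npy',P)
    # normals by local plane fit ransac
    rng=np.random.default_rng(0);Q=P.copy()
    for k in range(3):
        best=None
        for _ in range(400):
            a,b,c=Q[rng.choice(len(Q),3,replace=False)];nn=np.cross(b-a,c-a)
            if np.linalg.norm(nn)<1e-5: continue
            nn/=np.linalg.norm(nn);i=abs((Q-a)@nn)<.002
            if best is None or i.sum()>best.sum():best=i
        S=Q[best];c=S.mean(0);nn=np.linalg.svd(S-c)[2][2];nn*=np.sign(nn@(np.array(calibration(n)['origin'])-c));print('  plane',best.sum(),c.round(4),nn.round(3),'az',np.degrees(np.arctan2(nn[1],nn[0])).round(1),'el',np.degrees(np.arcsin(nn[2])).round(1))
        Q=Q[~best]
        if len(Q)<40:break
```

```text
stop 904 [513.6 114.4] [218.9 154.6] 79.63867950439453 0.045
  dir 0.1448165 0.9894585 81.67334
rail1 500 [578.2  87.1] [189.8  18.7] 79.97245025634766 0.0151
  dir 0.18010005 0.9836483 79.624405
rail2 514 [444.4 110.5] [189.9  18. ] 80.00788879394531 0.0153
  dir 0.1764132 0.98431623 79.83909
top 464 [ 0.49068543 -0.25650606  0.00607625] [ 0.59972904 -0.16901601  0.09110376]
337 369 174 217
  plane 301 [ 0.5546 -0.2227  0.0505] [-0.361 -0.754  0.548] az -115.6 el 33.3
  plane 109 [ 0.5642 -0.1991  0.0466] [ 0.385  0.923 -0.015] az 67.4 el -0.8
  plane 47 [ 0.5364 -0.2063  0.0327] [-0.89   0.456  0.002] az 152.9 el 0.1
side 1208 [ 0.52266286 -0.26325677  0.00605592] [ 0.58878498 -0.19345582  0.0918634 ]
264 293 246 298
  plane 1004 [ 0.5545 -0.228   0.0485] [-0.345 -0.763  0.546] az -114.3 el 33.1
  plane 103 [ 0.554  -0.2268  0.0496] [-0.378 -0.787  0.487] az -115.7 el 29.2
  plane 50 [ 0.5627 -0.22    0.0591] [-0.329 -0.783  0.529] az -112.8 el 31.9
```

Run:
```python
from h import *
z=np.load('pics/top0.npz');im,d=z['im'],z['d'];C=cloud('top',d);hs=cv2.cvtColor(im,cv2.COLOR_RGB2HSV)
m=np.zeros(d.shape,bool);m[165:260,165:290]=1
t=np.radians(80);Y=np.array([np.cos(t),np.sin(t)]);X=np.array([Y[1],-Y[0]]);O=np.array([.5113,.0988])
# all lane points in lane-like coords
P=C[m&(d>0)];q=np.c_[(P[:,:2]-O)@X,(P[:,:2]-O)@Y,P[:,2]]
s=q[(abs(q[:,2]-.033)<.006)&(q[:,1]>.07)];
for lo in np.arange(.06,.15,.005):
    k=(q[:,1]>lo)&(q[:,1]<lo+.005)&(abs(q[:,0])<.04);print(round(lo,3),k.sum(),np.median(q[k,2]).round(4) if k.any() else '')
st=q[(q[:,2]>.028)&(q[:,1]>.09)];print('stop y',np.percentile(st[:,1],[0,2,98,100]),'x',np.percentile(st[:,0],[0,1,99,100]))
for sg in(-1,1):
    r=q[(abs(q[:,2]-.015)<.005)&(abs(q[:,0]-sg*.068)<.008)];print('rail',np.percentile(r[:,1],[0,2,98,100]),np.percentile(r[:,0],[1,50,99]))
# blanks: ridge
for lo in np.arange(-.1,.1,.004):
    k=(abs(q[:,1]-lo-.002)<.002)&(abs(q[:,0])<.045);print(round(lo+.002,3),np.median(q[k,2]).round(4) if k.any() else '',end='; ')
```

```text
0.06 68 0.0469
0.065 68 0.0489
0.07 65 0.0493
0.075 63 0.0479
0.08 63 0.0455
0.085 58 0.0415
0.09 45 0.0354
0.095 26 -0.0
0.1 109 0.0097
0.105 65 0.0338
0.11 66 0.0336
0.115 62 0.0339
0.12 66 0.0339
0.125 5 0.03
0.13 57 -0.0002
0.135 62 -0.001
0.14 61 -0.001
0.145 61 -0.0012
stop y [0.09007411 0.09104308 0.12472223 0.12560191] x [-0.07710787 -0.07517961  0.07581824  0.07784193]
rail [-0.09494618 -0.09149659  0.09936807  0.10368369] [-0.07574394 -0.06805324 -0.06017024]
rail [-0.09475557 -0.09099816  0.09944828  0.10348293] [0.06034578 0.068116   0.07591966]
-0.098 -0.0002; -0.094 0.0346; -0.09 0.0407; -0.086 0.0445; -0.082 0.0477; -0.078 0.048; -0.074 0.0487; -0.07 0.0489; -0.066 0.0485; -0.062 0.0474; -0.058 0.0443; -0.054 0.0407; -0.05 0.036; -0.046 0.0006; -0.042 -0.0004; -0.038 -0.0003; -0.034 -0.0002; -0.03 -0.0002; -0.026 -0.0009; -0.022 -0.0006; -0.018 -0.0003; -0.014 0.0301; -0.01 0.0386; -0.006 0.0433; -0.002 0.046; 0.002 0.0483; 0.006 0.0483; 0.01 0.0488; 0.014 0.0488; 0.018 0.0478; 0.022 0.0459; 0.026 0.0434; 0.03 0.0389; 0.034 0.0308; 0.038 -0.0013; 0.042 -0.0002; 0.046 0.0003; 0.05 0.0338; 0.054 0.0409; 0.058 0.044; 0.062 0.0469; 0.066 0.0483; 0.07 0.0494; 0.074 0.0486; 0.078 0.0477; 0.082 0.0461; 0.086 0.0433; 0.09 0.0392; 0.094 0.0332; 0.098 -0.0006;
```

```bash
cat >> h.py <<'E'
from scipy.spatial.transform import Rotation as R
LO=np.array([.5294,.2012]);LA=80.0
LY=np.array([np.cos(np.radians(LA)),np.sin(np.radians(LA))]);LX=np.array([LY[1],-LY[0]])
def lane(p): return np.array([(np.asarray(p)[:2]-LO)@LX,(np.asarray(p)[:2]-LO)@LY])
def unlane(x,y): return LO+x*LX+y*LY
def rot(yaz,tilt=0):
    """tool y at azimuth yaz, tool z down, then turned by tilt deg about tool y"""
    a=np.radians(yaz);y=np.array([np.cos(a),np.sin(a),0]);z=np.array([0,0,-1.]);x=np.cross(y,z)
    return np.c_[x,y,z]@R.from_euler('y',tilt,degrees=True).as_matrix()
def go(p,M):
    s=status.observe();T=np.array(s['eef_rot']);d=T.T@(np.asarray(p)-s['tcp_pos']);w=R.from_matrix(T.T@M).as_rotvec(degrees=True)
    print('d',d.round(4),'w',w.round(2),'dist',np.linalg.norm(d).round(3),'ang',np.linalg.norm(w).round(1));return d,w
E
python3 - <<'E'
from h import *
u=np.array([np.cos(np.radians(65.3)),np.sin(np.radians(65.3))]);y=np.array([u[1],-u[0]])
for n in('side','top'):
    P=np.load(f'pics/w_{n}.npy');q=np.c_[P[:,:2]@y,P[:,:2]@u,P[:,2]];print(n,np.percentile(q[:,0],[0,1,5,50,95,99,100]).round(4),np.percentile(q[:,1],[0,1,5,95,99,100]).round(4))
    k=q[:,2]>.03;print(np.percentile(q[k,0],[0,1,5,95,99,100]).round(4)); k=q[:,2]>.08;print(q[k][:,:2].mean(0),k.sum())
p=unlane(0,-.225);print(p);go([*p,.25],rot(170))
E
```

```text
side [0.5743 0.5751 0.5769 0.5995 0.6218 0.6229 0.6231] [-0.0053 -0.0029  0.0001  0.0496  0.0525  0.055 ]
[0.5745 0.5751 0.577  0.6215 0.6229 0.6231]
[0.5984423  0.04837873] 163
top [0.5164 0.5724 0.5733 0.5936 0.619  0.6215 0.6507] [-0.0001  0.0013  0.0047  0.0561  0.0568  0.057 ]
[0.5722 0.5729 0.5735 0.619  0.6215 0.6222]
[0.59917247 0.05302649] 59
[ 0.49032916 -0.02038174]
d [-0.4786 -0.5413  0.1547] w [-7.000e-02 -9.000e-02 -9.511e+01] dist 0.739 ang 95.1
```

jog_arm(commands="0 -0.029 -0.033 0.005 0 0 -8; 0 -0.058 -0.066 0.01 0 0 -16; 0 -0.087 -0.099 0.015 0 0 -24; 0 -0.116 -0.132 0.02 0 0 -32; 0 -0.145 -0.165 0.025 0 0 -40", grip_force=20)

```text
clock: 0.6
tcp_pos: [0.2669, 0.4286, 0.3791]
eef_rot: [[-0.905, -0.426, -0.0], [-0.426, 0.905, -0.001], [0.001, -0.001, -1.0]]
wrist_force: [0.3, 0.5, 0.5]
finger_gap: 0.0562
```

Run:
```python
from h import *
s=status.observe();print(s['qpos'].round(2),s['tcp_pos'])
p=unlane(0,-.225);go([*p,.25],rot(170))
```

```text
[-0.59  0.28 -0.55  1.93  0.18  0.97  0.78] [0.26689733 0.42855093 0.37910923]
d [-0.0109 -0.5013  0.1294] w [-1.000e-02 -5.000e-02 -5.478e+01] dist 0.518 ang 54.8
```

jog_arm(commands="0 -0.001 -0.047 0.01 0 0 -8; 0 -0.002 -0.094 0.02 0 0 -16; 0 -0.003 -0.141 0.03 0 0 -24; 0 -0.005 -0.188 0.04 0 0 -32; 0 -0.006 -0.235 0.05 0 0 -40")

```text
clock: 1.1
tcp_pos: [0.3632, 0.2352, 0.3334]
eef_rot: [[-0.46, -0.888, 0.0], [-0.888, 0.46, -0.0], [0.0, -0.0, -1.0]]
wrist_force: [0.6, 0.4, -0.4]
finger_gap: 0.0164
```

Run:
```python
from h import *
s=status.observe();print(s['qpos'].round(2),s['tcp_pos'])
p=unlane(0,-.225);go([*p,.25],rot(170))
```

```text
[-0.14  0.22 -0.55  2.14  0.15  0.82  1.88] [0.36322183 0.23516033 0.3333639 ]
d [ 0.1685 -0.2303  0.0834] w [-1.000e-02 -0.000e+00 -1.737e+01] dist 0.297 ang 17.4
```

Run:
```python
from h import *
p=unlane(0,-.24);d,w=go([*p,.25],rot(-10))
```

```text
d [ 0.1828 -0.2348  0.0834] w [-1.0000e-02  1.0000e-02  1.6263e+02] dist 0.309 ang 162.6
```

jog_arm(commands="0 0.03 -0.035 0.01 0 0 8.5; 0 0.06 -0.07 0.02 0 0 17; 0 0.09 -0.105 0.03 0 0 25.5; 0 0.12 -0.14 0.04 0 0 34; 0 0.15 -0.175 0.05 0 0 42.5")

```text
clock: 1.6
tcp_pos: [0.4484, 0.021, 0.2834]
eef_rot: [[-0.943, -0.334, 0.0], [-0.334, 0.943, -0.0], [-0.0, -0.0, -1.0]]
wrist_force: [1.5, 0.5, -0.4]
finger_gap: 0.0002
```

Run:
```python
from h import *
s=status.observe();print(s['qpos'].round(2),s['tcp_pos'])
p=unlane(0,-.24);d,w=go([*p,.25],rot(-10))
```

```text
[ 0.12  0.31 -0.26  2.14  0.12  0.7   1.69] [0.4484075  0.02097415 0.28335201]
d [-0.0183 -0.066   0.0334] w [0.0000e+00 1.0000e-02 1.1949e+02] dist 0.076 ang 119.5
```

jog_arm(commands="0 -0.004 -0.013 0.0 0 0 8.5; 0 -0.008 -0.026 0 0 0 17; 0 -0.012 -0.04 0 0 0 25.5; 0 -0.015 -0.053 0.0 0 0 34; 0 -0.018 -0.066 0.0 0 0 42.5")

```text
clock: 2.1
tcp_pos: [0.4876, -0.0337, 0.2834]
eef_rot: [[-0.92, 0.391, -0.001], [0.391, 0.92, 0.0], [0.001, -0.0, -1.0]]
wrist_force: [1.0, -0.8, -0.2]
finger_gap: 0.0008
```

jog_arm(commands="0 0 0 0 0 0 8.5; 0 0 0 0 0 0 17; 0 0 0 0 0 0 25.5; 0 0 0 0 0 0 34; 0 0 0 0 0 0 42.5")

```text
clock: 2.6
tcp_pos: [0.4872, -0.0331, 0.2834]
eef_rot: [[-0.414, 0.91, -0.001], [0.91, 0.414, 0.0], [0.0, -0.001, -1.0]]
wrist_force: [-0.5, -0.0, -0.4]
finger_gap: 0.0002
```

Run:
```python
from h import *
s=status.observe();print(s['qpos'].round(2),s['tcp_pos'],lane(s['tcp_pos']))
p=unlane(0,-.24);d,w=go([*p,.19],rot(-10))
```

```text
[-0.06  0.35  0.08  2.06 -0.04  0.73  0.48] [ 0.48724077 -0.03312815  0.2834368 ] [-0.00082808 -0.23808905]
d [-0.0021 -0.0003  0.0934] w [-4.000e-02 -1.000e-02  3.448e+01] dist 0.093 ang 34.5
```

jog_arm(commands="0 0 0 0.02 0 0 8.5; 0 0 0 0.04 0 0 17; 0 0 0 0.06 0 0 25.5; 0 0 0 0.08 0 0 34.5; 0 0 0 0.093 0 0 34.5")

```text
clock: 3.1
tcp_pos: [0.4869, -0.0329, 0.1892]
eef_rot: [[0.169, 0.986, -0.002], [0.986, -0.169, -0.0], [-0.001, -0.002, -1.0]]
wrist_force: [-0.1, 0.4, 0.2]
finger_gap: 0.0002
```

Run:
```python
from h import *
s=status.observe();print(s['qpos'].round(2),s['tcp_pos'],lane(s['tcp_pos']),s['wrist_force'])
p=unlane(0,-.1595);d,w=go([*p,.19],rot(-10))
im,d=snap('side','s1')
cv2.imwrite('pics/s1c.png',cv2.cvtColor(cv2.resize(im[120:320,150:350],None,fx=2.8,fy=2.8),cv2.COLOR_RGB2BGR))
```

```text
[-0.14  0.53  0.18  2.1  -0.19  0.52  0.01] [ 0.48689688 -0.03289663  0.18924876] [-0.00120695 -0.23792076] [-0.12203067  0.44280404  0.24007382]
d [ 0.0784  0.0016 -0.0008] w [-0.11  0.04  0.26] dist 0.078 ang 0.3
```

View pics/s1c.png

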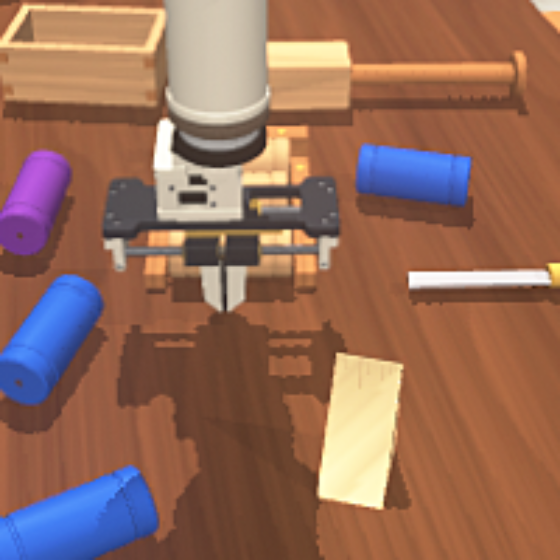

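jog_arm(commands="0 0.008 0.0 0 0 0 0; 0 0.016 0.001 0 0 0 0; 0 0.022 0.001 0 0 0 0; 0 0.027 0.001 0 0 0 0; 0 0.032 0.001 0 0 0 0")

```text
clock: 3.65
tcp_pos: [0.4942, -0.0011, 0.1913]
eef_rot: [[0.167, 0.986, 0.001], [0.986, -0.167, 0.0], [0.0, 0.001, -1.0]]
wrist_force: [0.5, 0.1, -0.1]
finger_gap: 0.0002
```

jog_arm(commands="0 0.005 0 0 0 0 0; 0 0.01 0 0 0 0 0; 0 0.015 0 0 0 0 0; 0 0.02 0 0 0 0 0; 0 0.025 0 0 0 0 0")

```text
clock: 4.15
tcp_pos: [0.4981, 0.0231, 0.1907]
eef_rot: [[0.168, 0.986, -0.0], [0.986, -0.168, -0.0], [-0.0, -0.0, -1.0]]
wrist_force: [0.3, 0.4, 0.9]
finger_gap: 0.0008
```

jog_arm(commands="0 0.003 0 0 0 0 0; 0 0.006 0 0 0 0 0; 0 0.009 0 0 0 0 0; 0 0.012 0 0 0 0 0; 0 0.014 0 0 0 0 0")

```text
clock: 4.65
tcp_pos: [0.5004, 0.0368, 0.1907]
eef_rot: [[0.168, 0.986, -0.0], [0.986, -0.168, -0.0], [-0.0, -0.0, -1.0]]
wrist_force: [-0.8, -0.0, -0.4]
finger_gap: 0.0008
```

```bash
cat >> h.py <<'E'
def profile(tag,n='top',xs=.04,y0=-.24,y1=.0,st=.003):
    im,d=snap(n,tag);C=cloud(n,d);P=C[(d>0)];q=np.c_[(P[:,:2]-LO)@LX,(P[:,:2]-LO)@LY,P[:,2]]
    for lo in np.arange(y0,y1,st):
        k=(q[:,1]>=lo)&(q[:,1]<lo+st)&(abs(q[:,0])<xs)
        print(f'{1000*(lo+st/2):.1f}:{1000*np.median(q[k,2]) if k.any() else -1:.0f}',end=' ')
    print()
    return im,d
E
python3 - <<'E'
from h import *
s=status.observe();print(s['qpos'].round(2),s['tcp_pos'],lane(s['tcp_pos']),s['wrist_force'])
p=unlane(0,-.1595);go([*p,.19],rot(-10))
for n in('side','top'):
    im,d=snap(n,n+'2')
    c=im[120:320,150:350] if n=='side' else im[150:290,150:350]
    cv2.imwrite(f'pics/{n}2c.png',cv2.cvtColor(cv2.resize(c,None,fx=2.8,fy=2.8),cv2.COLOR_RGB2BGR))
E
```

```text
[-0.28  0.55  0.19  2.07 -0.19  0.54 -0.13] [0.50037945 0.03684979 0.19070306] [-4.05473416e-05 -1.66892721e-01] [-0.83790428 -0.017802   -0.40644104]
d [0.0074 0.0001 0.0007] w [-0.    0.    0.33] dist 0.007 ang 0.3
```

View pics/top2c.png

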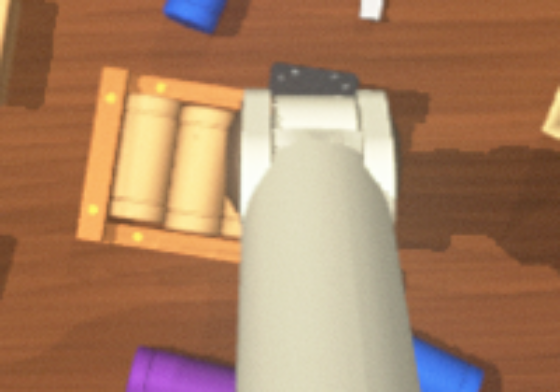

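jog_arm(commands="0 0.002 0 0 0 0 0; 0 0.004 0 0 0 0 0; 0 0.006 0 0 0 0 0; 0 0.0065 0 0 0 0 0; 0 0.0065 0 0 0 0 0")

```text
clock: 5.25
tcp_pos: [0.501, 0.0408, 0.1906]
eef_rot: [[0.17, 0.985, -0.001], [0.985, -0.17, -0.003], [-0.003, -0.001, -1.0]]
wrist_force: [-1.8, -6.5, 2.5]
finger_gap: 0.0005
```

jog_arm(commands="0 0.001 0 0 0 0 0; 0 0.002 0 0 0 0 0; 0 0.003 0 0 0 0 0; 0 0.003 0 0 0 0 0")

```text
clock: 5.65
tcp_pos: [0.501, 0.0415, 0.1905]
eef_rot: [[0.172, 0.985, -0.003], [0.985, -0.172, -0.005], [-0.005, -0.002, -1.0]]
wrist_force: [-2.5, -12.6, 3.8]
finger_gap: 0.0004
```

Run:
```python
from h import *
s=status.observe();print(s['tcp_pos'],lane(s['tcp_pos']),s['wrist_force'],s['wrist_force'][:2]@LY)
```

```text
[0.50103493 0.04146496 0.19050145] [-0.00019644 -0.16223385] [ -2.53332566 -12.59567942   3.8411687 ] -12.844230126029407
```

jog_arm(commands="0 -0.003 0 0 0 0 0; 0 -0.012 0 0 0 0 0; 0 -0.03 0 -0.02 0 0 0; 0 -0.05 0 -0.06 0 0 0; 0.3 -0.07 0 -0.105 0 0 0")

```text
clock: 6.15
tcp_pos: [0.4894, -0.0233, 0.2959]
eef_rot: [[0.167, 0.986, -0.003], [0.986, -0.167, 0.0], [-0.0, -0.003, -1.0]]
wrist_force: [0.6, 0.3, -0.6]
finger_gap: 0.0048
```

```bash
cat >> h.py <<'E'
G=np.array([.5538,-.2270,.030]);WY=-24.7
def tcp_for(g,M,back=0): return np.asarray(g)-(.159+back)*M[:,2]
E
python3 - <<'E'
from h import *
profile('top3')
M=rot(WY,50);p=tcp_for(G,M,.09);print(p);go(p,M)
print(p[2]); p[2]=.34;go(p,M)
E
```

```text
-238.5:544 -235.5:546 -232.5:547 -229.5:543 -226.5:545 -223.5:547 -220.5:550 -217.5:542 -214.5:543 -211.5:548 -208.5:542 -205.5:541 -202.5:540 -199.5:537 -196.5:542 -193.5:535 -190.5:525 -187.5:528 -184.5:528 -181.5:517 -178.5:504 -175.5:501 -172.5:490 -169.5:0 -166.5:-1 -163.5:0 -160.5:-1 -157.5:-1 -154.5:-0 -151.5:-1 -148.5:32 -145.5:37 -142.5:42 -139.5:44 -136.5:46 -133.5:47 -130.5:49 -127.5:49 -124.5:48 -121.5:49 -118.5:47 -115.5:47 -112.5:45 -109.5:44 -106.5:41 -103.5:37 -100.5:29 -97.5:31 -94.5:39 -91.5:43 -88.5:44 -85.5:46 -82.5:48 -79.5:49 -76.5:48 -73.5:49 -70.5:49 -67.5:49 -64.5:48 -61.5:46 -58.5:43 -55.5:40 -52.5:36 -49.5:29 -46.5:35 -43.5:40 -40.5:44 -37.5:46 -34.5:47 -31.5:49 -28.5:49 -25.5:49 -22.5:48 -19.5:49 -16.5:48 -13.5:45 -10.5:43 -7.5:41 -4.5:37 -1.5:32 
[ 0.47409392 -0.40029345  0.19005411]
d [-0.3703  0.0456  0.1135] w [-6.01 49.63 14.06] dist 0.39 ang 51.9
0.19005411481194828
d [-0.3702  0.0469 -0.0364] w [-6.01 49.63 14.06] dist 0.375 ang 51.9
```

jog_arm(commands="1 -0.04 0.005 -0.015 -0.9 7.5 2.1; 1 -0.08 0.01 -0.03 -1.8 15 4.2; 1 -0.12 0.015 -0.04 -2.7 22.5 6.3; 1 -0.16 0.02 -0.04 -3.6 30 8.4; 1 -0.2 0.025 -0.04 -4.5 37.5 10.5")

```text
clock: 6.7
tcp_pos: [0.4815, -0.2261, 0.3372]
eef_rot: [[0.27, 0.934, 0.235], [0.74, -0.357, 0.57], [0.616, 0.02, -0.788]]
wrist_force: [-0.4, 0.0, -2.1]
finger_gap: 0.0476
```

Run:
```python
from h import *
s=status.observe();print(s['qpos'].round(2),s['tcp_pos'])
M=rot(WY,50);p=tcp_for(G,M,.09)
go(p,M);p[2]=.27;go(p,M)
```

```text
[ 0.46  0.43  0.18  1.91 -0.8   1.15  0.74] [ 0.48149902 -0.22609268  0.33719876]
d [-0.2216  0.0524  0.0149] w [-1.79 11.93  3.5 ] dist 0.228 ang 12.6
d [-0.1723  0.054  -0.0481] w [-1.79 11.93  3.5 ] dist 0.187 ang 12.6
```

jog_arm(commands="1 -0.043 0.013 -0.012 -0.5 3 0.9; 1 -0.086 0.027 -0.024 -0.9 6 1.8; 1 -0.13 0.04 -0.036 -1.4 9 2.7; 1 -0.172 0.054 -0.048 -1.8 11.9 3.5; 1 -0.172 0.054 -0.048 -1.8 11.9 3.5")

```text
clock: 7.2
tcp_pos: [0.47, -0.4049, 0.2639]
eef_rot: [[0.284, 0.905, 0.317], [0.585, -0.426, 0.69], [0.76, -0.01, -0.65]]
wrist_force: [-0.2, -0.2, -0.4]
finger_gap: 0.0877
```

Run:
```python
from h import *
s=status.observe();print(s['qpos'].round(2),s['tcp_pos'],s['finger_gap'])
M=rot(WY,50);p=tcp_for(G,M,.09)
go(p,M);p=tcp_for(G,M,0);go(p,M)
im,d=snap('side','s4')
cv2.imwrite('pics/s4c.png',cv2.cvtColor(cv2.resize(im[150:350,180:380],None,fx=2.8,fy=2.8),cv2.COLOR_RGB2BGR))
```

```text
[ 0.73  0.75  0.2   1.63 -0.89  1.41  0.92] [ 0.47000209 -0.40491928  0.26387391] 0.08766398656827593
d [-0.0522  0.0025  0.0525] w [-0.01  0.55 -0.76] dist 0.074 ang 0.9
d [-0.0514  0.0025  0.1425] w [-0.01  0.55 -0.76] dist 0.151 ang 0.9
```

View pics/s4c.png

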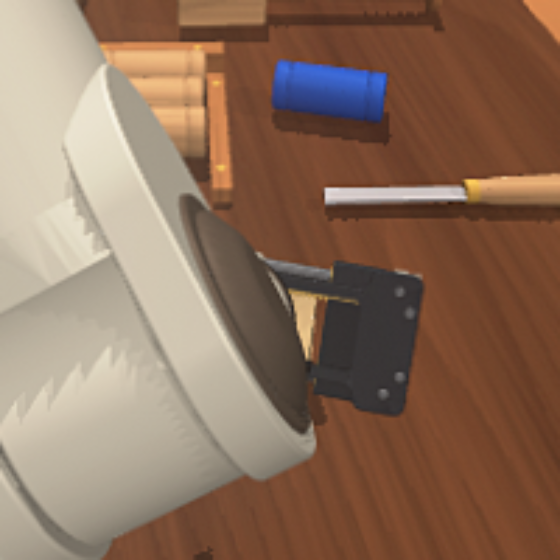

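jog_arm(commands="1 -0.017 0.001 0.017 0 0.2 -0.3; 1 -0.034 0.002 0.034 0 0.4 -0.6; 1 -0.052 0.0025 0.0525 0 0.5 -0.8; 1 -0.052 0.0025 0.0525 0 0.5 -0.8")

```text
clock: 7.65
tcp_pos: [0.4785, -0.3907, 0.1935]
eef_rot: [[0.258, 0.914, 0.313], [0.585, -0.406, 0.702], [0.769, 0.002, -0.639]]
wrist_force: [-0.4, 1.3, -0.7]
finger_gap: 0.0919
```

Run:
```python
from h import *
s=status.observe();print(s['qpos'].round(2),s['tcp_pos'],s['finger_gap'],s['wrist_force'])
M=rot(WY,50);p=tcp_for(G,M,0);go(p,M)
im,d=snap('top','t5')
cv2.imwrite('pics/t5c.png',cv2.cvtColor(cv2.resize(im[120:320,280:480],None,fx=2.8,fy=2.8),cv2.COLOR_RGB2BGR))
```

```text
[ 0.73  0.85  0.17  1.64 -0.92  1.33  1.01] [ 0.47851727 -0.39066417  0.19345116] 0.09192476361567846 [-0.41301276  1.28648278 -0.66238347]
d [-0.0098  0.0006  0.084 ] w [-0.5  -0.27  0.58] dist 0.085 ang 0.8
```

View pics/t5c.png

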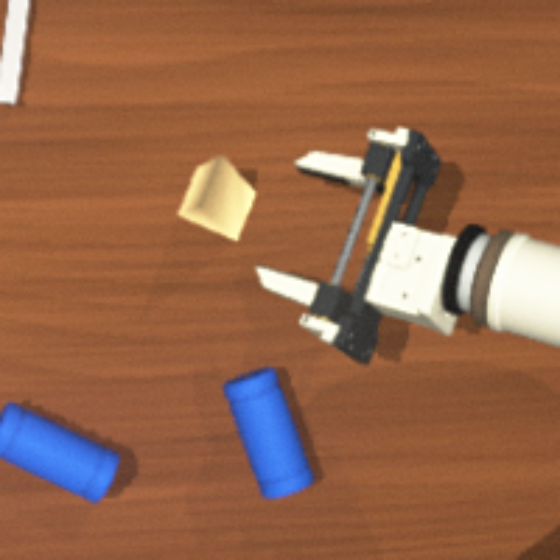

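jog_arm(commands="1 -0.003 0 0.025 -0.2 -0.1 0.2; 1 -0.006 0 0.05 -0.4 -0.2 0.4; 1 -0.008 0.0005 0.07 -0.5 -0.3 0.6; 1 -0.01 0.0005 0.084 -0.5 -0.3 0.6; 1 -0.01 0.0005 0.084 -0.5 -0.3 0.6")

```text
clock: 8.2
tcp_pos: [0.5039, -0.3389, 0.1346]
eef_rot: [[0.266, 0.908, 0.322], [0.586, -0.418, 0.694], [0.765, 0.004, -0.644]]
wrist_force: [-0.2, 0.9, -0.3]
finger_gap: 0.0918
```

Run:
```python
from h import *
s=status.observe();print(s['qpos'].round(2),s['tcp_pos'],s['finger_gap'],s['wrist_force'])
M=rot(WY,50);p=tcp_for(G,M,0);go(p,M)
for n,sl in(('top',np.s_[120:320,280:480]),('side',np.s_[200:340,220:360])):
    im,d=snap(n,n+'6')
    cv2.imwrite(f'pics/{n}6c.png',cv2.cvtColor(cv2.resize(im[sl],None,fx=2.8,fy=2.8),cv2.COLOR_RGB2BGR))
```

```text
[ 0.68  0.92  0.12  1.69 -1.    1.2   1.06] [ 0.50394701 -0.3389332   0.1346021 ] 0.09182632886247144 [-0.17445876  0.88671343 -0.3249133 ]
d [-0.0014 -0.0015  0.0021] w [0.14 0.06 0.16] dist 0.003 ang 0.2
```

View pics/top6c.png

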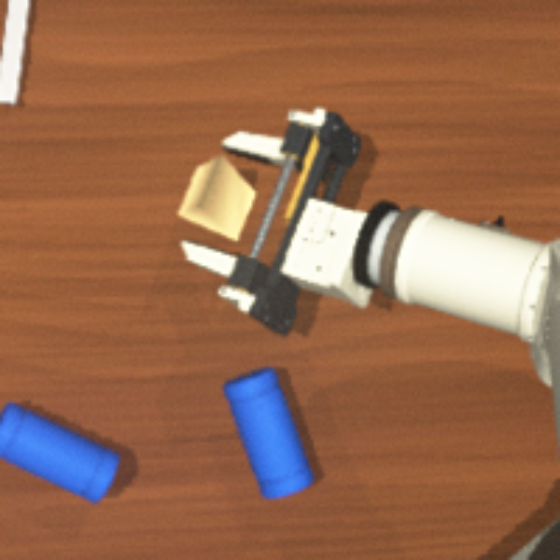

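View pics/side6c.png

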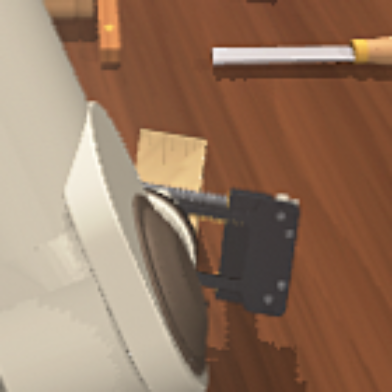

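jog_arm(commands="0.7 -0.001 -0.001 0.002 0 0 0; 0.5 -0.001 -0.001 0.002 0 0 0; 0.5 -0.001 -0.001 0.002 0 0 0; 0.4 -0.001 -0.001 0.002 0 0 0; 0.3 -0.001 -0.001 0.002 0 0 0", grip_force=15)

```text
clock: 8.8
tcp_pos: [0.5023, -0.34, 0.1322]
eef_rot: [[0.269, 0.907, 0.324], [0.586, -0.421, 0.692], [0.764, 0.004, -0.645]]
wrist_force: [0.2, -0.5, 0.7]
finger_gap: 0.0564
```

jog_arm(commands="0 0 0 0 0 0 0; 0 0 0 0 0 0 0; 0 0 0 0 0 0 0; 0 0 0 0 0 0 0", grip_force=25)

```text
clock: 9.2
tcp_pos: [0.5024, -0.3399, 0.1322]
eef_rot: [[0.269, 0.907, 0.324], [0.586, -0.421, 0.692], [0.764, 0.004, -0.645]]
wrist_force: [-0.2, -0.0, 0.4]
finger_gap: 0.0479
```

Run:
```python
from h import *
s=status.observe();print(s['tcp_pos'],s['finger_gap'],s['wrist_force'])
M=rot(WY,50);p=tcp_for(G,M,0);go(p,M)
im,d=snap('top','t7')
cv2.imwrite(f'pics/t7c.png',cv2.cvtColor(cv2.resize(im[140:260,300:440],None,fx=4,fy=4,interpolation=cv2.INTER_CUBIC),cv2.COLOR_RGB2BGR))
```

```text
[ 0.50243032 -0.33986597  0.13216347] 0.047863006246801065 [-0.17693648 -0.00711293  0.44667062]
d [ 0.0015 -0.0005  0.0017] w [0.28 0.17 0.05] dist 0.002 ang 0.3
```

View pics/t7c.png

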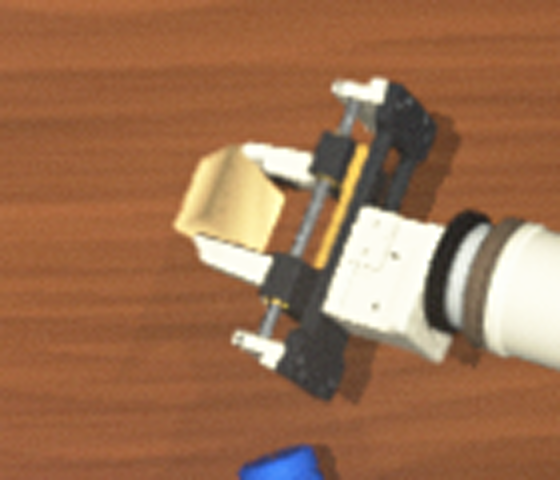

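jog_arm(commands="0 0.006 0 -0.005 0 0 0; 0 0.016 0 -0.013 0 0 0; 0 0.03 0 -0.025 0 0 0; 0 0.046 0 -0.039 0 0 0; 0 0.058 0 -0.049 0 0 0", grip_force=30)

```text
clock: 9.75
tcp_pos: [0.5024, -0.3398, 0.2103]
eef_rot: [[0.268, 0.907, 0.324], [0.587, -0.421, 0.692], [0.764, 0.005, -0.645]]
wrist_force: [0.8, -0.5, -1.0]
finger_gap: 0.0475
```

```bash
cat >> h.py <<'E'
def plan(gt,M,n,rows=5):
    """n-step path of grasp point to gt and orientation to M; print first rows"""
    s=status.observe();T=np.array(s['eef_rot']);p0=np.array(s['tcp_pos']);g0=p0+.159*T[:,2]
    w=R.from_matrix(T.T@M).as_rotvec()
    for k in range(1,min(n,rows)+1):
        f=k/n;Rk=T@R.from_rotvec(w*f).as_matrix();g=g0+f*(np.asarray(gt)-g0);d=T.T@(g-.159*Rk[:,2]-p0)
        print(k,d.round(4),np.degrees(w*f).round(1))
E
python3 - <<'E'
from h import *
s=status.observe();T=s['eef_rot'];print(s['qpos'].round(2),s['finger_gap'],s['wrist_force'],s['tcp_pos']+.159*T[:,2])
g=unlane(0,-.32);print(g)
M=rot(WY+14.7,-40);plan([*g,.10],M,16);plan([.54,-.20,.12],M,16)
im,d=snap('top','t8')
cv2.imwrite(f'pics/t8c.png',cv2.cvtColor(cv2.resize(im[140:260,300:440],None,fx=4,fy=4,interpolation=cv2.INTER_CUBIC),cv2.COLOR_RGB2BGR))
E
```

```text
[ 0.67  0.79  0.15  1.71 -0.97  1.26  0.97] 0.047487532375401494 [ 0.84320863 -0.50797802 -1.02066688] [ 0.55395609 -0.22986189  0.10769775]
[ 0.47383258 -0.11393848]
1 [ 0.018  -0.0074  0.0045] [ 0.1 -5.6 -1. ]
2 [ 0.0359 -0.0151  0.0104] [  0.2 -11.2  -2.1]
3 [ 0.0534 -0.0231  0.0178] [  0.3 -16.7  -3.1]
4 [ 0.0705 -0.0314  0.0267] [  0.4 -22.3  -4.1]
5 [ 0.0871 -0.0399  0.0369] [  0.5 -27.9  -5.1]
1 [ 0.0169 -0.0014  0.0013] [ 0.1 -5.6 -1. ]
2 [ 0.0337 -0.0031  0.004 ] [  0.2 -11.2  -2.1]
3 [ 0.0501 -0.0051  0.0083] [  0.3 -16.7  -3.1]
4 [ 0.0661 -0.0073  0.0139] [  0.4 -22.3  -4.1]
5 [ 0.0816 -0.0098  0.021 ] [  0.5 -27.9  -5.1]
```

View pics/t8c.png

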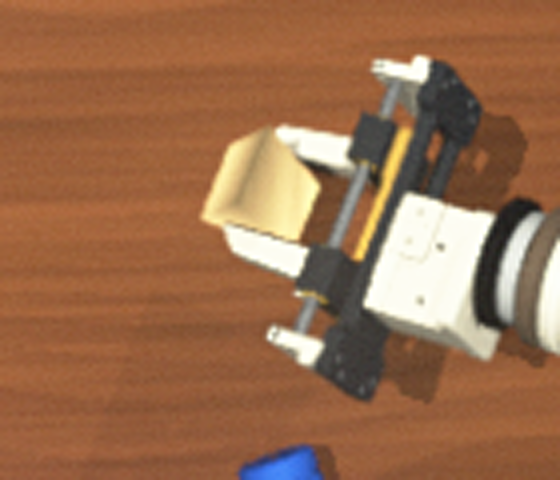

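jog_arm(commands="0 0.018 -0.007 0.005 0.1 -5.6 -1; 0 0.036 -0.015 0.01 0.2 -11.2 -2; 0 0.053 -0.023 0.018 0.3 -16.8 -3; 0 0.071 -0.031 0.027 0.4 -22.4 -4; 0 0.087 -0.04 0.037 0.5 -28 -5")

```text
clock: 10.3
tcp_pos: [0.5012, -0.2455, 0.2513]
eef_rot: [[0.31, 0.935, 0.171], [0.877, -0.351, 0.328], [0.366, 0.049, -0.929]]
wrist_force: [-0.0, 0.6, -1.9]
finger_gap: 0.048
```

Run:
```python
from h import *
s=status.observe();T=s['eef_rot'];print(s['qpos'].round(2),s['finger_gap'],s['wrist_force'],s['tcp_pos']+.159*T[:,2])
g=unlane(0,-.32)
M=rot(WY+14.7,-40);plan([*g,.10],M,11)
```

```text
[ 0.31  0.54  0.29  1.92 -0.72  0.87  0.72] 0.04796428440857206 [-0.03017667  0.63810375 -1.89868134] [ 0.52841274 -0.19338641  0.10360623]
1 [ 0.0201 -0.007   0.0026] [ 0.1 -5.6 -1. ]
2 [ 0.04   -0.0144  0.0066] [  0.2 -11.1  -2.1]
3 [ 0.0596 -0.022   0.0121] [  0.3 -16.7  -3.1]
4 [ 0.0788 -0.0299  0.0191] [  0.4 -22.2  -4.1]
5 [ 0.0974 -0.038   0.0274] [  0.5 -27.8  -5.2]
```

jog_arm(commands="0 0.02 -0.007 0.003 0.1 -5.6 -1; 0 0.04 -0.014 0.007 0.2 -11.1 -2.1; 0 0.06 -0.022 0.012 0.3 -16.7 -3.1; 0 0.079 -0.03 0.019 0.4 -22.2 -4.1; 0 0.097 -0.038 0.027 0.5 -27.8 -5.2")

```text
clock: 10.8
tcp_pos: [0.5002, -0.1378, 0.2601]
eef_rot: [[0.269, 0.963, 0.02], [0.957, -0.265, -0.123], [-0.113, 0.052, -0.992]]
wrist_force: [-0.6, 1.0, -2.1]
finger_gap: 0.0477
```

Run:
```python
from h import *
s=status.observe();T=s['eef_rot'];print(s['qpos'].round(2),s['finger_gap'],s['wrist_force'],s['tcp_pos']+.159*T[:,2])
g=unlane(0,-.32)
M=rot(WY+14.7,-40);plan([*g,.10],M,6,6)
```

```text
[-0.28  0.48  0.56  2.04 -0.22  0.65  0.13] 0.04766919743636446 [-0.59555636  1.02128996 -2.08467725] [ 0.50333608 -0.15736736  0.1023638 ]
1 [ 0.021  -0.0065  0.0002] [ 0.1 -5.6 -1. ]
2 [ 0.0419 -0.0133  0.0018] [  0.2 -11.1  -2.1]
3 [ 0.0625 -0.0204  0.0049] [  0.3 -16.7  -3.1]
4 [ 0.0827 -0.0277  0.0094] [  0.4 -22.2  -4.1]
5 [ 0.1023 -0.0354  0.0153] [  0.5 -27.8  -5.2]
6 [ 0.1212 -0.0432  0.0226] [  0.6 -33.3  -6.2]
```

jog_arm(commands="0 0.021 -0.007 0 0.1 -5.6 -1; 0 0.042 -0.013 0.002 0.2 -11.1 -2.1; 0 0.063 -0.02 0.005 0.3 -16.7 -3.1; 0 0.083 -0.028 0.009 0.4 -22.2 -4.1; 0 0.102 -0.035 0.015 0.5 -27.8 -5.2")

```text
clock: 11.3
tcp_pos: [0.4944, -0.0322, 0.2317]
eef_rot: [[0.159, 0.983, -0.095], [0.809, -0.185, -0.558], [-0.566, 0.012, -0.824]]
wrist_force: [0.2, -0.6, -1.2]
finger_gap: 0.0478
```

Run:
```python
from h import *
s=status.observe();T=s['eef_rot'];print(s['qpos'].round(2),s['finger_gap'],s['wrist_force'],s['tcp_pos']+.159*T[:,2])
g=unlane(0,-.32)
M=rot(WY+14.7,-40);plan([*g,.10],M,1,6)
for n in('side','top'):
    im,d=snap(n,n+'9')
    c=im[150:310,160:320] if n=='side' else im[150:290,200:400]
    cv2.imwrite(f'pics/{n}9c.png',cv2.cvtColor(cv2.resize(c,None,fx=3,fy=3),cv2.COLOR_RGB2BGR))
```

```text
[-0.84  0.72  0.83  2.05  0.1   0.74 -0.37] 0.04782577311263816 [ 0.17648316 -0.59918865 -1.22613127] [ 0.47929183 -0.12088254  0.10063245]
1 [ 0.0204 -0.0063 -0.0021] [ 0.2 -5.5 -0.9]
```

View pics/side9c.png

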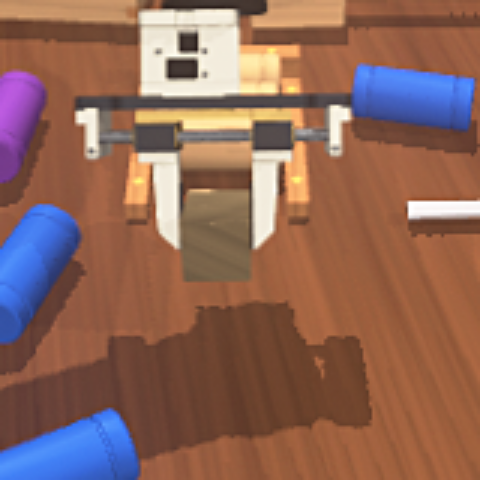

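View pics/top9c.png

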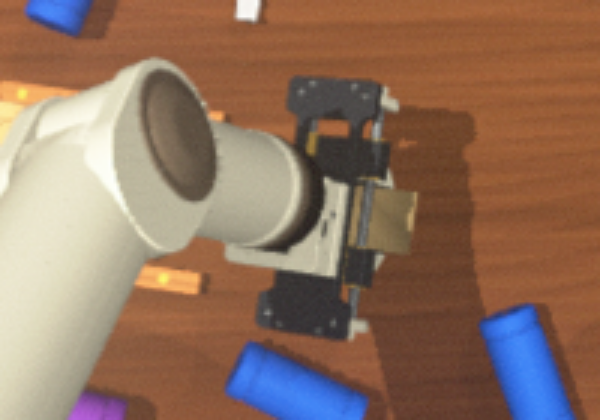

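jog_arm(commands="0 0.01 -0.003 -0.001 0.1 -2.7 -0.4; 0 0.0204 -0.0063 -0.002 0.2 -5.5 -0.9; 0 0.0204 -0.0063 -0.002 0.2 -5.5 -0.9; 0 0.0204 -0.0063 -0.002 0.2 -5.5 -0.9")

```text
clock: 11.8
tcp_pos: [0.4917, -0.016, 0.222]
eef_rot: [[0.136, 0.984, -0.114], [0.757, -0.177, -0.629], [-0.639, -0.001, -0.769]]
wrist_force: [-0.0, -0.0, -1.3]
finger_gap: 0.0476
```

Run:
```python
from h import *
s=status.observe();T=s['eef_rot'];g=s['tcp_pos']+.159*T[:,2];print(s['finger_gap'],s['wrist_force'],g,lane(g))
go(tcp_for([*unlane(0,-.32),.1],rot(WY+14.7,-40)),rot(WY+14.7,-40))
im,d=snap('side','s10');C=cloud('side',d)
k=(d>0)&(abs((C[:,:,:2]-g[:2])@LX)<.021)&(abs((C[:,:,:2]-g[:2])@LY+.028)<.015)&(abs(C[:,:,2]-g[2])<.035)
P=C[k];print(k.sum())
for _ in range(3):
    c=P.mean(0);n=np.linalg.svd(P-c)[2][2];n*=-np.sign(n[:2]@LY);r=abs((P-c)@n);P=P[r<.003]
print(c,n,'az',np.degrees(np.arctan2(n[1],n[0]))+180,'el',np.degrees(np.arcsin(n[2])),len(P),P.min(0),P.max(0))
```

```text
0.04756648873814197 [-0.02741903 -0.02923133 -1.29283612] [ 0.47360435 -0.11595064  0.09965111] [ 1.24645126e-04 -3.22021220e-01]
d [ 0.0021 -0.0006 -0.0016] w [-0.16 -0.29 -0.13] dist 0.003 ang 0.4
467
[ 0.4687236  -0.14454766  0.0993502 ] [-0.19017426 -0.9817372  -0.00508237] az 79.03690280060113 el -0.29119980868130674 440 [ 0.44786201 -0.15016293  0.06830573] [ 0.48886424 -0.1385493   0.1290842 ]
```

jog_arm(commands="0 0.0128 0 0.0154 0 0 0; 0 0.0256 0 0.0308 0 0 0; 0 0.0345 0 0.0415 0 0 0; 0 0.0397 0 0.0477 0 0 0; 0 0.0409 0 0.0492 0 0 0")

```text
clock: 12.35
tcp_pos: [0.4914, -0.0158, 0.1573]
eef_rot: [[0.135, 0.984, -0.115], [0.756, -0.177, -0.63], [-0.641, -0.002, -0.768]]
wrist_force: [-0.7, -0.7, -0.9]
finger_gap: 0.0478
```

jog_arm(commands="0 0.0006 0 0.0008 0 0 0; 0 0.0013 0 0.0015 0 0 0; 0 0.0019 0 0.0023 0 0 0; 0 0.0019 0 0.0023 0 0 0")

```text
clock: 12.75
tcp_pos: [0.4917, -0.0151, 0.1549]
eef_rot: [[0.135, 0.984, -0.113], [0.756, -0.176, -0.63], [-0.64, -0.001, -0.768]]
wrist_force: [-0.4, 0.2, -1.5]
finger_gap: 0.0478
```

Run:
```python
from h import *
s=status.observe();T=s['eef_rot'];g=s['tcp_pos']+.159*T[:,2];print(s['finger_gap'],s['wrist_force'],g,lane(g))
```

```text
0.04779034220003564 [-0.36604659  0.20703931 -1.5371876 ] [ 0.47369985 -0.11532126  0.03273893] [ 1.09403978e-04 -3.21384822e-01]
```

Grasp height 32.7 mm; about 2 mm of clearance left. I keep lowering in half-millimetre steps.

jog_arm(commands="0 0.0003 0 0.0004 0 0 0; 0 0.0006 0 0.0008 0 0 0; 0 0.001 0 0.0012 0 0 0; 0 0.0013 0 0.0015 0 0 0; 0 0.0013 0 0.0015 0 0 0")

```text
clock: 13.25
tcp_pos: [0.4917, -0.0151, 0.1533]
eef_rot: [[0.134, 0.984, -0.114], [0.756, -0.176, -0.631], [-0.641, -0.001, -0.768]]
wrist_force: [-0.9, 4.0, 6.8]
finger_gap: 0.0475
```

Run:
```python
from h import *
s=status.observe();T=s['eef_rot'];g=s['tcp_pos']+.159*T[:,2];print(s['finger_gap'],s['wrist_force'],s['torque'],g,lane(g))
```

```text
0.047465772015429314 [-0.89013915  3.95994288  6.80410487] [ 0.20860958  0.39161883 -0.2386501 ] [ 0.47358445 -0.11538087  0.03124414] [ 6.10670891e-06 -3.21463564e-01]
```

jog_arm(commands="0 -0.0003 0 -0.0004 0 0 0; 0.6 -0.0003 0 -0.0004 0 0 0; 0.7 -0.0003 0 -0.0004 0 0 0; 0.8 -0.0003 0 -0.0004 0 0 0; 0.8 -0.0003 0 -0.0004 0 0 0")

```text
clock: 13.75
tcp_pos: [0.4915, -0.0153, 0.1531]
eef_rot: [[0.135, 0.984, -0.114], [0.756, -0.176, -0.63], [-0.641, -0.001, -0.768]]
wrist_force: [0.7, -0.2, 0.2]
finger_gap: 0.0724
```

Run:
```python
from h import *
s=status.observe();T=s['eef_rot'];print(s['finger_gap'],s['wrist_force'])
im,d=snap('side','s11')
cv2.imwrite('pics/s11c.png',cv2.cvtColor(cv2.resize(im[160:290,170:310],None,fx=4,fy=4,interpolation=cv2.INTER_CUBIC),cv2.COLOR_RGB2BGR))
M=rot(-10,0);g=unlane(0,-.322)
go(tcp_for([*g,.030],M),M); go(tcp_for([*g,.110],M),M)
```

```text
0.07244002872388686 [ 0.73111604 -0.17277019  0.20830575]
d [-1.015e-01 -1.000e-04  3.800e-02] w [-0.11 39.84 -0.11] dist 0.108 ang 39.8
d [-0.1528 -0.0002 -0.0235] w [-0.11 39.84 -0.11] dist 0.155 ang 39.8
```

View pics/s11c.png

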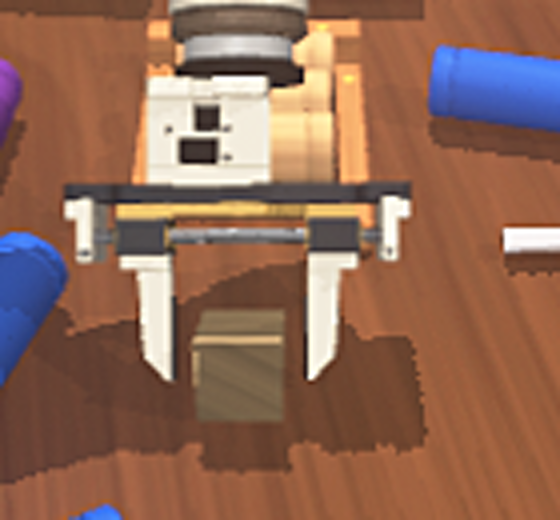

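Run:
```python
from h import *
M=rot(-10,0);g=unlane(0,-.322)
plan([*g,.032],M,5)
```

```text
1 [-0.0222 -0.      0.0014] [-0.  8. -0.]
2 [-0.044  -0.0001  0.0059] [-0.  15.9 -0. ]
3 [-0.065  -0.0001  0.0133] [-0.1 23.9 -0.1]
4 [-0.0847 -0.0001  0.0236] [-0.1 31.9 -0.1]
5 [-1.028e-01 -1.000e-04  3.640e-02] [-0.1 39.8 -0.1]
```

jog_arm(commands="0.85 -0.022 0 0.001 0 8 0; 0.85 -0.044 0 0.006 0 15.9 0; 0.85 -0.065 0 0.013 0 23.9 0; 0.85 -0.085 0 0.0235 0 31.9 0; 0.85 -0.103 0 0.036 -0.1 39.8 -0.1")

```text
clock: 14.3
tcp_pos: [0.4743, -0.1115, 0.1912]
eef_rot: [[0.175, 0.985, -0.008], [0.984, -0.175, -0.032], [-0.033, -0.002, -0.999]]
wrist_force: [-0.2, -0.7, -0.6]
finger_gap: 0.0781
```

Run:
```python
from h import *
s=status.observe();T=s['eef_rot'];g=s['tcp_pos']+.159*T[:,2];print(s['qpos'].round(2),s['finger_gap'],s['wrist_force'],g,lane(g))
M=rot(-10,0);g=unlane(0,-.322)
go(tcp_for([*g,.032],M),M)
im,d=snap('side','s12')
cv2.imwrite('pics/s12c.png',cv2.cvtColor(cv2.resize(im[160:290,170:310],None,fx=4,fy=4,interpolation=cv2.INTER_CUBIC),cv2.COLOR_RGB2BGR))
```

```text
[-0.08  0.54  0.3   2.11 -0.24  0.53  0.2 ] 0.07814735586508477 [-0.17230798 -0.66491717 -0.57124308] [ 0.47307103 -0.1165294   0.03227469] [-3.00074554e-04 -3.22683801e-01]
d [-0.0045 -0.      0.0003] w [-0.12  1.86 -0.08] dist 0.004 ang 1.9
```

View pics/s12c.png

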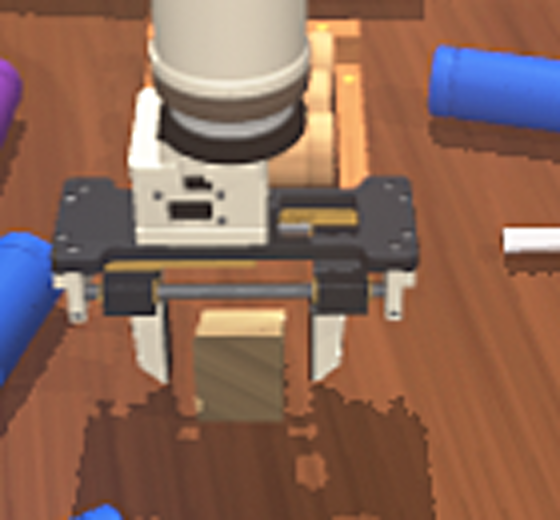

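jog_arm(commands="0.5 -0.003 0 0 0 0 0; 0.4 -0.003 0 0 0 0 0; 0.3 -0.003 0 0 0 0 0; 0.2 -0.003 0 0 0 0 0; 0.2 -0.003 0 0 0 0 0", grip_force=15)

```text
clock: 14.85
tcp_pos: [0.4742, -0.1107, 0.1896]
eef_rot: [[0.169, 0.985, -0.012], [0.985, -0.17, -0.036], [-0.037, -0.006, -0.999]]
wrist_force: [-0.2, 0.2, -0.5]
finger_gap: 0.0478
```

Run:
```python
from h import *
s=status.observe();T=s['eef_rot'];g=s['tcp_pos']+.159*T[:,2];print(T.round(3).tolist(),s['finger_gap'],s['wrist_force'],g,lane(g))
M=rot(-10,0);go(tcp_for([*unlane(0,-.322),.032],M),M)
im,d=snap('side','s13');C=cloud('side',d)
k=(d>0)&(abs((C[:,:,:2]-g[:2])@LX)<.021)&(abs((C[:,:,:2]-g[:2])@LY+.028)<.015)&(C[:,:,2]>.006)&(C[:,:,2]<.052)
P=C[k]
for _ in range(3):
    c=P.mean(0);n=np.linalg.svd(P-c)[2][2];n*=-np.sign(n[:2]@LY);r=abs((P-c)@n);P=P[r<.003]
print(lane(c),n,'az',np.degrees(np.arctan2(n[1],n[0]))+180,'el',np.degrees(np.arcsin(n[2])),len(P))
```

```text
[[0.169, 0.985, -0.012], [0.985, -0.17, -0.036], [-0.037, -0.006, -0.999]] 0.047754746506586135 [-0.19526612  0.155722   -0.53994458] [ 0.47226032 -0.1163432   0.03067521] [-0.0011308 -0.3226412]
d [-0.0053  0.0002 -0.0012] w [-0.34  2.13  0.24] dist 0.005 ang 2.2
[-0.00081589 -0.35086792] [-0.17671677 -0.98425784  0.00277295] az 79.82138155985555 el 0.15887865859835204 293
```

jog_arm(commands="0.2 0 0 -0.001 0 0 0; 0.2 0.015 0 -0.0016 0 0 0; 0.2 0.035 0 -0.0023 0 0 0; 0.2 0.055 0 -0.003 0 0 0; 0.2 0.075 0 -0.0038 0 0 0")

```text
clock: 15.4
tcp_pos: [0.4869, -0.0383, 0.191]
eef_rot: [[0.174, 0.985, -0.012], [0.984, -0.174, -0.035], [-0.037, -0.005, -0.999]]
wrist_force: [-0.1, 0.2, -1.7]
finger_gap: 0.0479
```

jog_arm(commands="0.2 0.013 0 -0.0005 0 0 0; 0.2 0.023 0 -0.0009 0 0 0; 0.2 0.03 0 -0.0011 0 0 0; 0.2 0.033 0 -0.0012 0 0 0; 0.2 0.033 0 -0.0012 0 0 0")

```text
clock: 15.9
tcp_pos: [0.4926, -0.0069, 0.1911]
eef_rot: [[0.174, 0.985, -0.011], [0.984, -0.175, -0.035], [-0.037, -0.005, -0.999]]
wrist_force: [1.2, 0.1, -1.1]
finger_gap: 0.0481
```

```bash
cat > m.py <<'E'
from h import *
import sys
s=status.observe();T=s['eef_rot'];g=s['tcp_pos']+.159*T[:,2];print(T.round(3).tolist(),s['finger_gap'],'F',s['wrist_force'].round(2),'Fy',(s['wrist_force'][:2]@LY).round(2),g,lane(g))
tag=sys.argv[1]
im,d=snap('side',tag);C=cloud('side',d)
k=(d>0)&(abs((C[:,:,:2]-g[:2])@LX)<.021)&(abs((C[:,:,:2]-g[:2])@LY+.028)<.015)&(C[:,:,2]>.006)&(C[:,:,2]<.052)
P=C[k]
for _ in range(3):
    c=P.mean(0);n=np.linalg.svd(P-c)[2][2];n*=-np.sign(n[:2]@LY);r=abs((P-c)@n);P=P[r<.003]
print('butt',lane(c),'az',np.degrees(np.arctan2(n[1],n[0]))+180,'el',np.degrees(np.arcsin(n[2])),len(P))
cv2.imwrite(f'pics/{tag}c.png',cv2.cvtColor(cv2.resize(im[140:260,170:310],None,fx=4,fy=4,interpolation=cv2.INTER_CUBIC),cv2.COLOR_RGB2BGR))
E
python3 m.py s14
```

```text
[[0.174, 0.985, -0.011], [0.984, -0.175, -0.035], [-0.037, -0.005, -0.999]] 0.048119716491148795 F [ 1.23  0.1  -1.09] Fy 0.32 [ 0.49082546 -0.01250871  0.03217458] [-0.00087837 -0.21716039]
butt [-0.00100845 -0.2451169 ] az 79.2353306089955 el 0.004985721950847315 249
```

View pics/s14c.png

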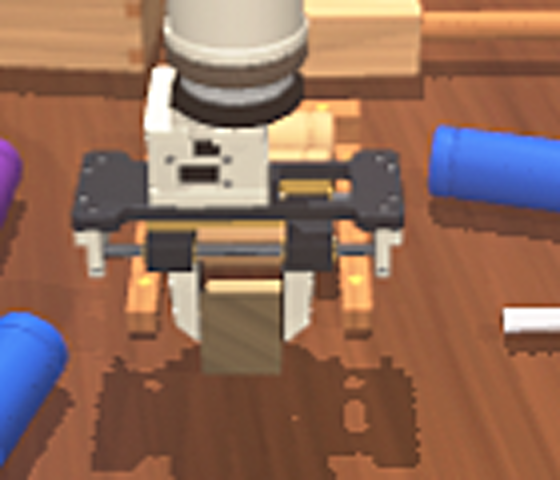

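jog_arm(commands="0.2 0 0 0.0008 0 0 0; 0.2 0.004 0 0.0007 0 0 0; 0.2 0.008 0 0.0006 0 0 0; 0.2 0.012 0 0.0005 0 0 0; 0.2 0.014 0 0.0005 0 0 0")

```text
clock: 16.45
tcp_pos: [0.4952, 0.0077, 0.1901]
eef_rot: [[0.174, 0.985, -0.011], [0.984, -0.174, -0.035], [-0.036, -0.005, -0.999]]
wrist_force: [0.2, -0.1, -0.6]
finger_gap: 0.0482
```

jog_arm(commands="0.2 0.001 0 0 0 0 0; 0.2 0.002 0 0 0 0 0; 0.2 0.002 0 0 0 0 0")

```text
clock: 16.75
tcp_pos: [0.4954, 0.009, 0.19]
eef_rot: [[0.174, 0.985, -0.011], [0.984, -0.175, -0.035], [-0.037, -0.005, -0.999]]
wrist_force: [-0.1, 0.9, -1.3]
finger_gap: 0.0479
```

```bash
python3 m.py s15
```

```text
[[0.174, 0.985, -0.011], [0.984, -0.175, -0.035], [-0.037, -0.005, -0.999]] 0.04793371099115176 F [-0.08  0.88 -1.3 ] Fy 0.85 [0.49361605 0.00343428 0.0310679 ] [-0.00089866 -0.20097503]
butt [-0.00090847 -0.2290502 ] az 79.20642110659858 el 0.30984249503310324 246
```

jog_arm(commands="0.2 0.0005 0 0.0002 0 0 0; 0.2 0.001 0 0.0004 0 0 0; 0.2 0.0015 0 0.0004 0 0 0; 0.2 0.0015 0 0.0004 0 0 0")

```text
clock: 17.2
tcp_pos: [0.4957, 0.0103, 0.1895]
eef_rot: [[0.175, 0.985, -0.011], [0.984, -0.175, -0.035], [-0.037, -0.005, -0.999]]
wrist_force: [1.2, -0.7, -0.3]
finger_gap: 0.0478
```

jog_arm(commands="0.2 0.0005 0 0 0 0 0; 0.2 0.001 0 0 0 0 0; 0.2 0.001 0 0 0 0 0")

```text
clock: 17.5
tcp_pos: [0.4957, 0.0106, 0.1895]
eef_rot: [[0.175, 0.984, -0.012], [0.984, -0.175, -0.036], [-0.037, -0.005, -0.999]]
wrist_force: [-1.4, -3.9, 1.0]
finger_gap: 0.0475
```

```bash
python3 m.py s16
```

```text
[[0.175, 0.984, -0.012], [0.984, -0.175, -0.036], [-0.037, -0.005, -0.999]] 0.047520426110865245 F [-1.37 -3.89  0.97] Fy -4.07 [0.49388058 0.00490675 0.03063761] [-0.00089383 -0.19947899]
butt [-0.0009101  -0.22748527] az 79.3364203628082 el 0.3510260871503225 241
```

View pics/s16c.png

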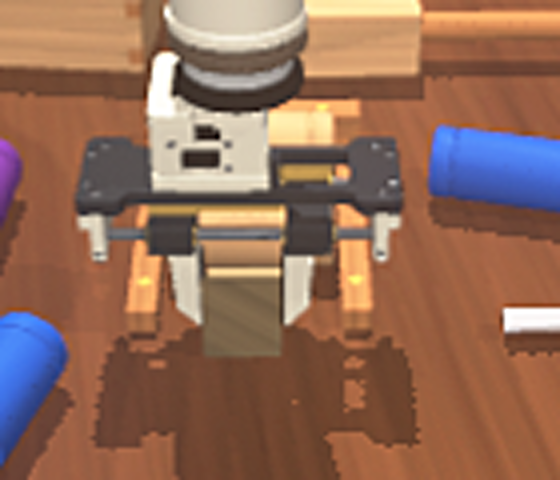

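jog_arm(commands="0.2 0.0002 0 0 0 0 0; 0.2 0.0004 0 0 0 0 0; 0.2 0.0004 0 0 0 0 0")

```text
clock: 17.85
tcp_pos: [0.4958, 0.011, 0.1895]
eef_rot: [[0.175, 0.984, -0.012], [0.984, -0.176, -0.036], [-0.037, -0.005, -0.999]]
wrist_force: [-0.4, -5.7, 1.6]
finger_gap: 0.0479
```

```bash
python3 m.py s17
```

```text
[[0.175, 0.984, -0.012], [0.984, -0.176, -0.036], [-0.037, -0.005, -0.999]] 0.04787422218337866 F [-0.43 -5.66  1.58] Fy -5.65 [0.49394242 0.00531905 0.03064271] [-0.00090453 -0.19906223]
butt [-0.00051135 -0.22718485] az 79.378286857356 el 0.610226305398732 250
```

jog_arm(commands="0.55 -0.0004 0 0 0 0 0; 0.6 -0.0004 0 0 0 0 0; 0.65 -0.0004 0 0 0 0 0; 0.65 -0.0004 0 0 0 0 0; 0.65 -0.0004 0 0 0 0 0")

```text
clock: 18.4
tcp_pos: [0.4959, 0.0117, 0.1895]
eef_rot: [[0.174, 0.985, -0.011], [0.984, -0.174, -0.035], [-0.036, -0.005, -0.999]]
wrist_force: [-0.9, -0.2, 0.1]
finger_gap: 0.0596
```

jog_arm(commands="0.65 -0.001 0 -0.01 0 0 0; 0.65 -0.001 0 -0.03 0 0 0; 0.65 -0.002 0 -0.06 0 0 0; 0.65 -0.004 0 -0.1 0 0 0; 0.65 -0.005 0 -0.14 0 0 0")

```text
clock: 18.9
tcp_pos: [0.4961, 0.0111, 0.3313]
eef_rot: [[0.175, 0.984, -0.012], [0.984, -0.175, -0.035], [-0.037, -0.006, -0.999]]
wrist_force: [0.6, 0.9, -0.4]
finger_gap: 0.0596
```

Run:
```python
from h import *
s=status.observe();print(s['finger_gap'],s['wrist_force'])
for n in('side','top'):
    im,d=snap(n,n+'18')
    c=im[140:260,170:310] if n=='side' else im[150:290,150:350]
    cv2.imwrite(f'pics/{n}18c.png',cv2.cvtColor(cv2.resize(c,None,fx=3.5,fy=3.5,interpolation=cv2.INTER_CUBIC),cv2.COLOR_RGB2BGR))
M=rot(-10);go([.49,-.25,.4],M)
```

```text
0.05961190627646466 [ 0.60509185  0.93345787 -0.36105866]
d [-0.2606  0.0373 -0.056 ] w [ 0.26  1.88 -0.1 ] dist 0.269 ang 1.9
```

View pics/side18c.png

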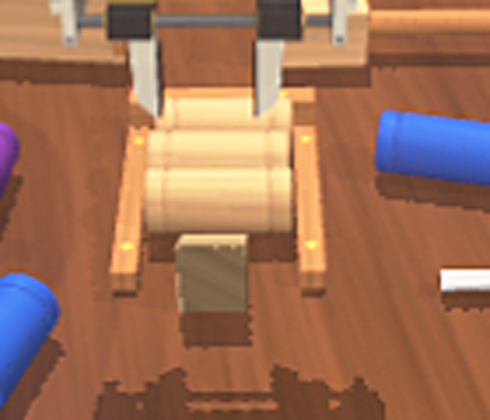

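Wedge sits behind the row. I move the arm aside for a clear top view and measure.

jog_arm(commands="0.65 -0.045 0.007 -0.01 0 0 0; 0.65 -0.09 0.014 -0.02 0 0 0; 0.65 -0.135 0.02 -0.03 0 0 0; 0.65 -0.18 0.028 -0.04 0 0 0; 0.65 -0.22 0.035 -0.05 0 0 0")

```text
clock: 19.5
tcp_pos: [0.4924, -0.2117, 0.388]
eef_rot: [[0.175, 0.984, -0.011], [0.984, -0.176, -0.035], [-0.037, -0.005, -0.999]]
wrist_force: [1.2, 0.6, -0.7]
finger_gap: 0.0598
```

Run:
```python
from h import *
im,d=profile('top19',y0=-.26,y1=.025,xs=.018)
C=cloud('top',d);q=np.dstack([(C[:,:,:2]-LO)@LX,(C[:,:,:2]-LO)@LY,C[:,:,2]])
# each blank: apex line of top points -> circle fit in (y,z) at three x strips
for i,y in enumerate((-.025,-.075,-.125)):
    for xs in((-.05,-.02),(-.015,.015),(.02,.05)):
        k=(abs(q[:,:,1]-y)<.018)&(q[:,:,0]>xs[0])&(q[:,:,0]<xs[1])&(q[:,:,2]>.032)&(d>0);P=q[k]
        A=np.c_[2*P[:,1],2*P[:,2],np.ones(len(P))];s=np.linalg.lstsq(A,(P[:,1:]**2).sum(1),rcond=None)[0]
        print(i+1,xs,'yc %.4f zc %.4f r %.4f'%(s[0],s[1],np.sqrt(s[2]+s[0]**2+s[1]**2)),end=' | ')
    k=(abs(q[:,:,1]-y)<.02)&(abs(q[:,:,0])<.062)&(q[:,:,2]>.03);print('x',np.percentile(q[k][:,0],[1,99]).round(4))
k=(q[:,:,1]<-.155)&(q[:,:,1]>-.25)&(abs(q[:,:,0])<.045)&(q[:,:,2]>.012)&(d>0);P=q[k]
c=P.mean(0);n=np.linalg.svd(P-c)[2][2];n*=np.sign(n[2]);r=abs((P-c)@n);P=P[r<.003];c=P.mean(0);n=np.linalg.svd(P-c)[2][2];n*=np.sign(n[2])
print('slope',c,n,'angle',np.degrees(np.arccos(n[2])),'az off',np.degrees(np.arctan2(n[0],n[1])),'thin edge y at z=2mm',c[1]-((.002-c[2])*n[2])/n[1])
print('wedge x',np.percentile(P[:,0],[1,99]))
cv2.imwrite('pics/top19c.png',cv2.cvtColor(cv2.resize(im[150:290,150:350],None,fx=3.5,fy=3.5,interpolation=cv2.INTER_CUBIC),cv2.COLOR_RGB2BGR))
s=status.observe();g=np.array([*unlane(0,-.199),.03])
im,d=snap('side','s20');C=cloud('side',d)
k=(d>0)&(abs((C[:,:,:2]-g[:2])@LX)<.022)&(abs((C[:,:,:2]-g[:2])@LY+.028)<.01)&(C[:,:,2]>.006)&(C[:,:,2]<.054);P=C[k]
for _ in range(3):
    c=P.mean(0);n=np.linalg.svd(P-c)[2][2];n*=-np.sign(n[:2]@LY);r=abs((P-c)@n);P=P[r<.003]
print('butt',lane(c),'az',np.degrees(np.arctan2(n[1],n[0]))+180,'el',np.degrees(np.arcsin(n[2])),len(P))
```

```text
-258.5:0 -255.5:-1 -252.5:-1 -249.5:-2 -246.5:-1 -243.5:-1 -240.5:1 -237.5:-2 -234.5:-1 -231.5:-0 -228.5:1 -225.5:56 -222.5:58 -219.5:56 -216.5:54 -213.5:53 -210.5:51 -207.5:49 -204.5:48 -201.5:44 -198.5:42 -195.5:40 -192.5:38 -189.5:38 -186.5:36 -183.5:32 -180.5:33 -177.5:29 -174.5:27 -171.5:26 -168.5:24 -165.5:21 -162.5:19 -159.5:17 -156.5:15 -153.5:13 -150.5:12 -147.5:33 -144.5:38 -141.5:41 -138.5:45 -135.5:48 -132.5:49 -129.5:50 -126.5:48 -123.5:49 -120.5:49 -117.5:47 -114.5:47 -111.5:46 -108.5:43 -105.5:40 -102.5:36 -99.5:29 -96.5:34 -93.5:39 -90.5:42 -87.5:46 -84.5:47 -81.5:48 -78.5:49 -75.5:49 -72.5:50 -69.5:50 -66.5:48 -63.5:47 -60.5:45 -57.5:43 -54.5:39 -51.5:36 -48.5:30 -45.5:38 -42.5:41 -39.5:44 -36.5:46 -33.5:49 -30.5:48 -27.5:49 -24.5:49 -21.5:48 -18.5:48 -15.5:47 -12.5:46 -9.5:43 -6.5:40 -3.5:34 -0.5:33 2.5:34 5.5:34 8.5:34 11.5:33 14.5:34 17.5:33 20.5:33 23.5:-1 26.5:0 
1 (-0.05, -0.02) yc -0.0256 zc 0.0360 r 0.0152 | 1 (-0.015, 0.015) yc -0.0253 zc 0.0346 r 0.0162 | 1 (0.02, 0.05) yc -0.0250 zc 0.0350 r 0.0155 | x [-0.0515  0.0565]
2 (-0.05, -0.02) yc -0.0748 zc 0.0354 r 0.0159 | 2 (-0.015, 0.015) yc -0.0745 zc 0.0343 r 0.0166 | 2 (0.02, 0.05) yc -0.0744 zc 0.0362 r 0.0149 | x [-0.0556  0.0525]
3 (-0.05, -0.02) yc -0.1244 zc 0.0350 r 0.0160 | 3 (-0.015, 0.015) yc -0.1249 zc 0.0352 r 0.0159 | 3 (0.02, 0.05) yc -0.1243 zc 0.0345 r 0.0162 | x [-0.055   0.0525]
slope [-0.00352935 -0.19106507  0.03774652] [-0.00193039  0.54506229  0.83839333] angle 33.029154327528616 az off -0.20291787064032613 thin edge y at z=2mm -0.1360811824740272
wedge x [-0.02710648  0.02000086]
butt [-1.08703206e-04 -2.27242687e-01] az 79.52184848244885 el -0.0021133208635391587 244
```

View pics/top19c.png

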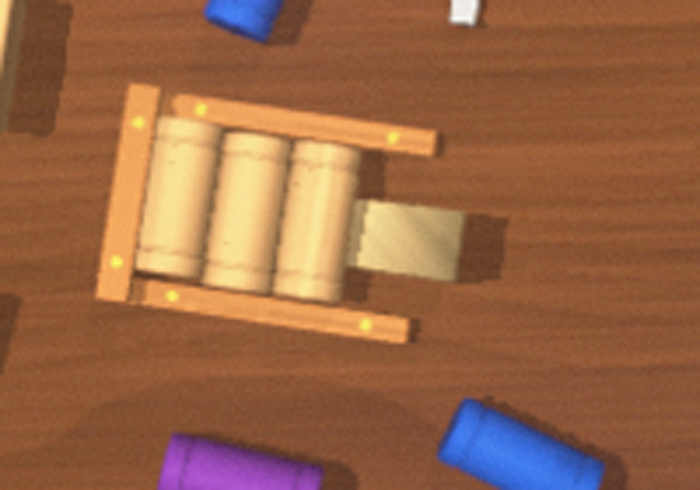

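Run:
```python
from h import *
a=np.load('pics/top0.npz')['im'];b=np.load('pics/top19.npz')['im']
for n,(u0,u1,v0,v1) in dict(box=(65,145,215,310),mallet=(118,172,62,192),chisel=(272,305,55,165)).items():
    x,y=[cv2.cvtColor(i[v0:v1,u0:u1],cv2.COLOR_RGB2GRAY).astype(np.float32) for i in(a,b)]
    print(n,cv2.phaseCorrelate(x,y))
print(robot.sign_off())
```

```text
box ((0.009051288681895642, 0.041103372241821035), 1.0044436434904733)
mallet ((0.03497883420638814, 0.5627135070902511), 0.9753196518117018)
chisel ((-0.016232821153234767, 0.03532572523555899), 0.9926844905923914)
the job is handed in; nothing more can be done
None
```

The three blanks are closed up against the end stop and the wedge is home on its sole behind them. The job was handed in with the clock at about 20 s of the 51 s allowed. The interface gave no verdict.

**How it was done:**
- I rolled the row shut with the closed fingers, up to about 13 N at the wrist.
- I gripped the standing wedge with the tool tilted and turned it 90° in the air. I set it on its sole outside the lane and regripped it with the tool pointing down.
- I slid it in until the wrist read about 5.7 N along the lane, then released. The force between wedge and blank was not measured directly. By the slope angle I estimate it at roughly 10 N, against the limit of 25 N.

**Last camera checks (lane frame, good to about 2 mm):**

| Check | Measured | Limit or target |
|---|---|---|
| Blank axes from the stop | 25, 75 and 124.5 mm | last one under 129 mm |
| Blanks off mid-lane | 1 to 3 mm | 12 mm |
| Wedge thin edge from the stop | 136 mm by the slope, 137 mm by the butt | 141.5 mm (135.5 = snug) |
| Wedge squareness | within about 0.5° | 0.2 rad (11°) |
| Wedge off mid-lane | 0 to 4 mm | 30 mm |
| Sole | flat: butt face upright, slope at 33.0° (true 32.8°) | 0.07 rad (4°) |

**Disagreements:**
- **Blank height:** the circle fits through the blanks' tops gave a radius of about 16 mm instead of 25 mm, so I did not use their heights. The tops read 49 to 50 mm, which fits blanks resting on the bench.
- **Mallet:** the top picture shifted by about 0.6 pixel (1 to 2 mm) there between start and end. I never touched it, so I put this down to a passing shadow. The box and chisel showed no shift.

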